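Set the washing-up to dry and start the fan

TASK

Set the washed things to dry: turn every white tumbler on the rubber mat over so that it stands mouth-down on the mat, and lay the wooden utensil flat and crosswise on the steel drying rail, balanced on that one bar so that it stays level with both ends hanging clear of the counter. Only when all of that is set, flip the toggle on the white box over, away from the robot, to start the fan; leave the soap bottle, sponge and mixing bowl where they are.

Things in the scene. Friction and masses are not known exactly. Their poses are not given: they have to be found in the camera images.
- mat: Dark rubber drip mat fixed to the counter, 220 mm (its x) by 460 mm (its y), top face flat at 8 mm above the counter. Origin: centre of its underside, on the counter.
- tumbler1: Square white open tumbler, 60 by 60 mm outside, 80 mm tall, straight walls 4 mm, floor 5 mm, 0.13 kg. Origin: centre of the outside of its floor; z points from floor to mouth, x and y square to its flat sides. Starts mouth-up on the mat; rests steadily on any flat side. Two or three tumblers are there; an absent one is None.
- tumbler2: Square white open tumbler, 60 by 60 mm outside, 80 mm tall, straight walls 4 mm, floor 5 mm, 0.13 kg. Origin: centre of the outside of its floor; z points from floor to mouth, x and y square to its flat sides. Starts mouth-up on the mat; rests steadily on any flat side. Two or three tumblers are there; an absent one is None.
- tumbler3: Square white open tumbler, 60 by 60 mm outside, 80 mm tall, straight walls 4 mm, floor 5 mm, 0.13 kg. Origin: centre of the outside of its floor; z points from floor to mouth, x and y square to its flat sides. Starts mouth-up on the mat; rests steadily on any flat side. Two or three tumblers are there; an absent one is None.
- rail: Steel drying rail fixed to the counter: one level bar 130 mm long (along its y) and 14 mm wide (along its x) with a flat top 55 mm above the counter, on two feet and a 60 by 130 mm base plate 4 mm thick. Origin: on the counter under the middle of the bar. x is horizontal, square to the bar: the utensil is to lie along x, either way round.
- stirrer: Wooden utensil lying flat, 260 mm long, 16 mm thick throughout, straight handle 24 mm wide. Head: a rectangular blade 64 mm wide over the last 80 mm. Origin: mid-length on the underside; x from handle to head, z up. Unevenly weighted: balance point unmarked, on the centre line within 45 mm of the origin either way. 0.1 to 0.35 kg. One of stirrer, spoon, peel is there; the others are None.
- spoon: Wooden utensil lying flat, 260 mm long, 16 mm thick throughout, straight handle 24 mm wide. Head: a round disc 64 mm across at the end; the handle runs 215 mm, up to 85 mm on the head side of the origin. Origin: mid-length on the underside; x from handle to head, z up. Unevenly weighted: balance point unmarked, on the centre line within 45 mm of the origin either way. 0.1 to 0.35 kg. One of stirrer, spoon, peel is there; the others are None.
- peel: Wooden utensil lying flat, 260 mm long, 16 mm thick throughout, straight handle 24 mm wide. Head: a long narrow blade 44 mm wide over the last 120 mm (from 10 mm on the head side of the origin). Origin: mid-length on the underside; x from handle to head, z up. Unevenly weighted: balance point unmarked, on the centre line within 45 mm of the origin either way. 0.1 to 0.35 kg. One of stirrer, spoon, peel is there; the others are None.
- fanbox: Fan's white switch box, 100 mm (its x) by 70 mm (its y) by 35 mm high, fixed to the counter. Origin: centre of its underside. x points roughly away from the robot. The toggle's pivot is over the origin, 34 mm above the counter.
- fan_switch (a joint): Toggle bat on the box: 10 mm steel rod, 16 mm black ball at its end 50 mm from the pivot. It swings in the box's x-z plane: 0 = off, leaning 0.4 rad from upright towards the box's -x (towards the robot); 0.8 = on, leaning 0.4 rad towards +x. It is held at either end and snaps over once it is past upright at 0.4; pushing at the ball takes about 1 N.
- bat_tip (a point): Centre of the black ball at the end of the toggle bat, about 80 mm above the counter.
- soap: Bystander: soap bottle, 64 mm across, 180 mm tall, standing. Origin: centre of its underside.
- sponge: Bystander: yellow sponge block, 110 by 70 by 35 mm. Origin: centre of its underside.
- mixbowl: Bystander: steel mixing bowl, 144 mm across, 70 mm tall. Origin: centre of its underside.

How it is judged:
By the outcome, as a careful person would: the job done as asked, in the order asked, and still so for the second after the job is handed in, with the robot touching nothing.
Of tumbler1, tumbler2, tumbler3 only 2 to 3 are there at a start; the rules pass over those that are not, and their reading is None.
Of stirrer, spoon, peel only 1 to 1 are there at a start; the rules pass over those that are not, and their reading is None.
At some moment in a run one of tumbler1, tumbler2, tumbler3, stirrer, spoon, peel may be knocked a few centimetres aside while the robot is not near it.
It also fails if it takes over 210 s, if anything falls off the work surface, if the arm or the gripper's body presses on something with over 40 N, if the wrist force passes 120 N, or if a joint passes its speed limit or range.

ROBOT

A 6-joint arm with a two-finger parallel gripper is mounted at the origin on the work surface. World frame = base frame: x ahead of the robot, y to its left, z up, the work surface at z = 0. Lengths are in m, angles in rad, forces in N, time in s.
With the tool pointing down it reaches from about 0.35 to 0.925 m from the base axis. Payload 6.4 kg.
Tool frame: the origin (TCP) lies midway between the tips of the shut fingers; the grasp point (between the pads) lies 19 mm behind it; z points along the fingers, y is the line along which they close (so a half turn about z gives the same grasp; the last joint's range is limited). The gripper opens to 94 mm and grips with 3 to 60 N. Pads are 16 mm wide; open, the fingers measure 119 mm over their backs; the gripper's body (75 mm by 177 mm) begins 78 mm behind the grasp point.
Start: joints at [0.93, 0.245, 1.558, -0, 1.339, -0.174], TCP at [0.293, 0.58, 0.205] pointing down, gripper open.
Joint ranges: [-3.13, 3.13], [-1.02, 2.26], [0.13, 2.54], [-0.95, 4.09], [0.21, 2.88], [-2.74, 2.74]. Speed limits (rad/s): [2.57, 2.57, 3.14, 3.14, 3.14, 3.14].

INTERFACE

Orientations are given as a unit quaternion [x, y, z, w].
In Python, from plant import r gives the robot as it stands.
- The arm moves only by the tool drive_tool, never from a script. Its argument "deltas" is a list of rows, each a list of 2 entries, a list of its own where there are three numbers: the shift along the tool's x, y, z in m, then the turn, a rotation vector about the tool's x, y, z in degrees. In form: [[[tx, ty, tz], [ax, ay, az]], ...]. A call has 1 to 8 rows; each row shifts and turns the commanded pose from where the row before left it, along the tool's axes as they then stand; what a row does not reach is not made up. A row lasts 1/10 s, in which the tool goes at most 50 mm and 8.59 degrees, less where a joint would pass 70% of its speed; a pose out of reach is approached as far as the arm can. A call with a gripper value outside its range is refused whole. "grip" is the opening, from 0 (shut) to 1 (fully open), set as the call begins (left out, the last holds). The fingers move at their own pace and stop on an object; "squeeze" is the grip in N (left out, the last holds). Time passes only in rows, so rows that do not move let the fingers close. It gives the time, the measured TCP pose, the force, the opening and the grip force at its end, in the units of the state.
- r.get_state(): the state, without advancing time (a new reading comes with each control period).
- r.grab_frame(name): name is "side" or "top"; returns the picture (400x640x3 uint8, red, green, blue); there is no depth.
- r.calibration(name): a dict with "camera_matrix" (3x3 intrinsics, pixels), "cam_to_world" (4x4, takes a point from camera to world coordinates). Camera axes: x right, y down, z forward; pixel columns grow to the right and rows downward; lengths in m; the calibration is good to about 2 mm. A picture is of the moment at which its call begins. calibration takes no time and is no camera call.
- r.hand_in(): hands the job in; it is judged then, once.
The state is a dict: "time_s": time; "q": joint angles; "joint_vel": joint speeds; "effort": joint torques, N m; "eef_pos": TCP position; "tcp_rot": TCP orientation; "wrist_force": force on the tool from outside, world axes, zero at the start; "torque": the same for the moment, N m; "width": finger opening in m; "finger_force": force on a finger pad.
Only numpy, scipy, OpenCV 4.12 (cv2) and the standard library are available. Lean on these libraries where they do the work, as an engineer would, in place of code of your own. Each camera call takes 0.05 s, during which the arm holds its last target. There are 200 camera calls.

## Working session

There is one attempt and no reset: what is moved stays moved. The work goes in short steps, Python scripts to look and compute and a tool call to move; the robot and the scene stay as the last step left them, time stands still between calls to the robot, and variables do not carry over. Pictures are saved under pics/ and viewed, at most 14 in all, crops included, and the job is handed in when it is done.

Besides the shell and the picture viewer there is one more tool, called after "Call:" by a JSON object that holds its "api" and its "payload", one argument or row to a line. drive_tool: Moves the arm, as the interface text tells. Its arguments: {"type":"object","properties":{"deltas":{"type":"array"},"grip":{"type":"number"},"squeeze":{"type":"number"}},"required":["deltas"]}

```bash
ls; mkdir -p pics; python3 - <<'E'
from plant import r
import cv2
for n in("top","side"):
    cv2.imwrite(f"pics/{n}0.png",r.grab_frame(n)[:,:,::-1]); c=r.calibration(n); print(n,c)
print(r.get_state())
E
```

```text
pics
top {'camera_matrix': array([[477.00803917,   0.        , 316.17072499],
       [  0.        , 477.00803917, 197.37204963],
       [  0.        ,   0.        ,   1.        ]]), 'cam_to_world': array([[ 0.00208625, -0.98467807,  0.17436955,  0.28239979],
       [-0.99996086, -0.00355351, -0.00810292, -0.09255922],
       [ 0.00859839, -0.17434582, -0.98464694,  1.62453288],
       [ 0.        ,  0.        ,  0.        ,  1.        ]])}
side {'camera_matrix': array([[415.15665196,   0.        , 316.45695785],
       [  0.        , 415.15665196, 204.67824488],
       [  0.        ,   0.        ,   1.        ]]), 'cam_to_world': array([[-0.98949036, -0.10453518,  0.09990605,  0.46866279],
       [-0.14412644,  0.7688005 , -0.6230356 ,  0.65146728],
       [-0.01167869, -0.63088683, -0.77578697,  1.00880811],
       [ 0.        ,  0.        ,  0.        ,  1.        ]])}
{'time_s': 0.1, 'q': array([ 9.29904723e-01,  2.45740830e-01,  1.55890353e+00, -2.02256080e-06,
        1.33873043e+00, -1.74083090e-01]), 'joint_vel': array([-1.50371102e-03,  6.99654784e-04, -2.06331628e-03, -1.28094017e-03,
        7.66495305e-05, -7.17995535e-04]), 'effort': array([-4.22357307e-04, -4.16916275e+01, -3.15524518e+01,  6.86425553e-02,
        3.10226181e-02, -4.84505210e-05]), 'eef_pos': array([0.29217156, 0.58000894, 0.20445161]), 'tcp_rot': array([ 2.31290488e-01,  9.72884328e-01, -8.18497443e-04, -3.52230374e-04]), 'wrist_force': array([-0.08050248, -0.0406641 , -0.64017936]), 'torque': array([ 0.04543254,  0.01782607, -0.02299587]), 'finger_force': 0.0, 'width': 0.09422012575892015}
```

View pics/top0.png

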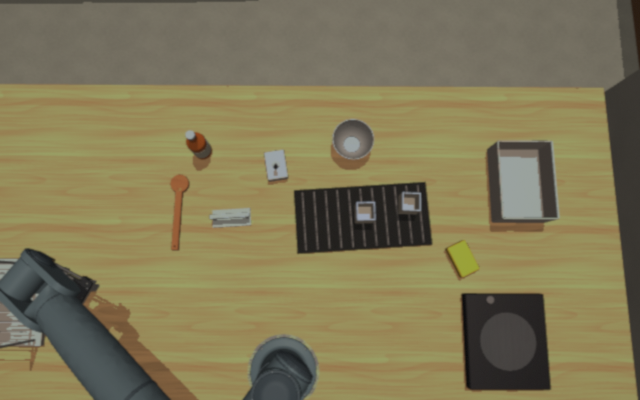

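View pics/side0.png

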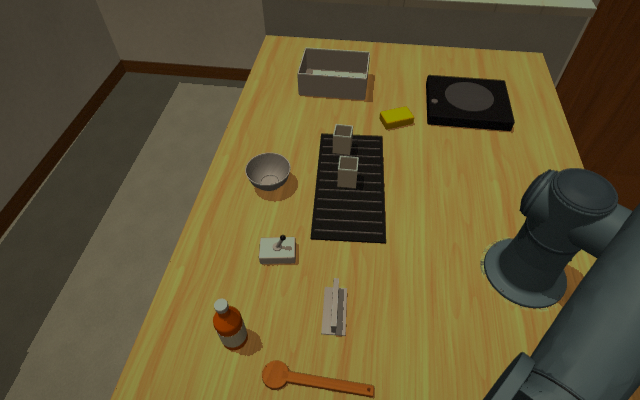

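The top view shows two tumblers at (366,212) and (411,203) on the mat, the spoon from (180,184) to (176,249), the rail at (231,217) and the fan box at (276,166). I'll enlarge it.

```bash
cat > h.py <<'E'
import numpy as np,cv2
from plant import r
from scipy.spatial.transform import Rotation as R
def px(n,u,v,z):
    c=r.calibration(n);K=c["camera_matrix"];T=c["cam_to_world"]
    d=T[:3,:3]@np.linalg.inv(K)@[u,v,1];o=T[:3,3]
    return o+d*(z-o[2])/d[2]
def proj(n,p):
    c=r.calibration(n);T=c["cam_to_world"];q=c["camera_matrix"]@(T[:3,:3].T@(np.asarray(p,float)-T[:3,3]));return q[:2]/q[2]
def crop(n,f,x0,y0,x1,y1,s,img=None):
    im=r.grab_frame(n) if img is None else img
    cv2.imwrite("pics/"+f,cv2.resize(im[y0:y1,x0:x1,::-1],None,fx=s,fy=s,interpolation=cv2.INTER_CUBIC))
E
python3 - <<'E'
import cv2,numpy as np
a=cv2.imread('pics/top0.png')
A=cv2.resize(a[125:260,160:300],None,fx=4,fy=4,interpolation=cv2.INTER_CUBIC)
B=cv2.resize(a[180:255,345:435],None,fx=2.5*1,fy=2.5*1) 
B=cv2.resize(a[180:230,345:430],None,fx=8,fy=8,interpolation=cv2.INTER_CUBIC)
cv2.imwrite('pics/A.png',A);cv2.imwrite('pics/B.png',B)
E
```

```text
(no output)
```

View pics/A.png

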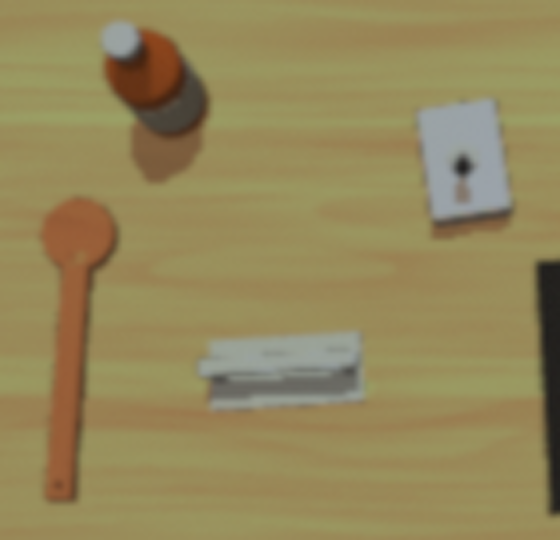

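View pics/B.png

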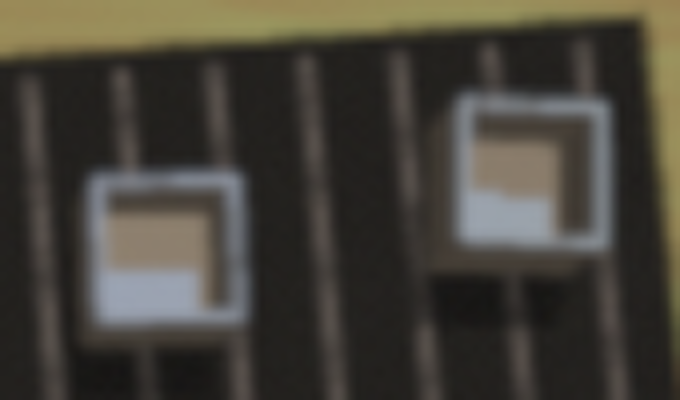

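```bash
python3 - <<'E'
from h import *
def A(x,y,z): return px("top",160+(x+.5)/4-.5,125+(y+.5)/4-.5,z)
def B(x,y,z): return px("top",345+(x+.5)/8-.5,180+(y+.5)/8-.5,z)
def iA(p): u=proj("top",p); return np.round(((u-[160,125])+.5)*4-.5)
np.set_printoptions(precision=4,suppress=True)
for nm,f,z,P in [("T1",B,.088,[(86,174),(243,172),(248,325),(92,327)]),("T2",B,.088,[(458,96),(608,98),(610,246),(460,244)]),("fan",A,.035,[(417,110),(495,99),(512,209),(433,221)]),("railbase",A,.004,[(210,343),(358,333),(364,399),(211,408)])]:
    w=np.array([f(x,y,z) for x,y in P]); e=np.roll(w,-1,0)-w
    print(nm,w.mean(0),"len",np.linalg.norm(e,axis=1),"ang",np.degrees(np.arctan2(e[:,1],e[:,0])))
h=A(78,234,.016);t=A(61,499,.016);d=(h-t)[:2];print("spoon head",h,"tail",t,np.linalg.norm(d),"expect .228",np.degrees(np.arctan2(d[1],d[0])))
d/=np.linalg.norm(d);print("origin",t[:2]+.13*d,h[:2]-.098*d)
print("ball",A(463,165,.08))
c=px("top",160+286.5/4-.5,125+371.5/4-.5,.004);
for a in(0,3,5):
  th=np.radians(a+0);ax=np.array([-np.sin(th),np.cos(th)]);print(a,[iA([*(c[:2]+s*.065*ax),.055]) for s in(-1,1)])
print("mat",[px("top",u,v,.008)for u,v in[(295,190),(426,183),(431,244),(298,252)]])
# side checks
print("side",{k:proj("side",v).round() for k,v in dict(ball=A(463,165,.08),head=h,tail=t,T1=B(167,249,.088),T2=B(534,171,.088)).items()})
E
```

```text
T1 [ 0.5109 -0.2659  0.088 ] len [0.0642 0.063  0.0634 0.063 ] ang [ -89.058  -179.2642   90.9213    1.5164]
T2 [ 0.5439 -0.4166  0.088 ] len [0.0617 0.0614 0.0612 0.0614] ang [-90.5636 178.6917  89.4221  -0.9148]
fan [0.6777 0.0332 0.035 ] len [0.0676 0.0981 0.0679 0.0987] ang [ -81.4289 -170.7106   99.0801    9.1304]
railbase [0.4992 0.185  0.004 ] len [0.1268 0.0573 0.1302 0.056 ] ang [ -85.8834 -173.3625   93.5716    3.1623]
spoon head [0.6152 0.365  0.016 ] tail [0.3886 0.3674 0.016 ] 0.22670266891222077 expect .228 -0.6086833399332766
origin [0.5185 0.366 ] [0.5172 0.366 ]
ball [0.6618 0.0306 0.08  ]
0 [array([354., 363.]), array([197., 363.])]
3 [array([354., 359.]), array([197., 367.])]
5 [array([354., 356.]), array([197., 369.])]
mat [array([ 0.5942, -0.0328,  0.008 ]), array([ 0.6206, -0.4866,  0.008 ]), array([ 0.4095, -0.4955,  0.008 ]), array([ 0.3814, -0.045 ,  0.008 ])]
side {'ball': array([283., 237.]), 'head': array([277., 373.]), 'tail': array([375., 389.]), 'T1': array([349., 163.]), 'T2': array([344., 130.])}
```

```bash
cat >> h.py <<'E'
def Rt(psi,tilt=0):
    p=np.radians(psi);y=np.array([np.cos(p),np.sin(p),0]);z=np.array([0,0,-1.]);x=np.cross(y,z)
    return R.from_matrix(np.c_[x,y,z])*R.from_euler('y',tilt,degrees=True)
def plan(wps,gp=False,n0=1,vmax=.045,amax=8.0,start=None):
    """wps: list of (xyz,psi,tilt); gp -> xyz is the grasp point"""
    s=r.get_state();p=s["eef_pos"];q=R.from_quat(s["tcp_rot"])
    if start is not None: p,q=start
    for xyz,psi,tilt in wps:
        Q=Rt(psi,tilt);P=np.array(xyz,float)
        g0=p+q.apply([0,0,-.019]) if gp else p
        rv=(q.inv()*Q).as_rotvec();d=P-g0
        n=int(max(n0,np.ceil(np.degrees(np.linalg.norm(rv))/amax),np.ceil((np.linalg.norm(d)+(.019*np.linalg.norm(rv) if gp else 0))/vmax)))
        rows=[];cp,cq=p,q
        for k in range(1,n+1):
            tq=q*R.from_rotvec(rv*k/n);tp=g0+d*k/n
            if gp: tp=tp+tq.apply([0,0,.019])
            t=np.round(cq.inv().apply(tp-cp),4);a=np.round((cq.inv()*tq).as_rotvec(degrees=True),1)
            rows.append([(t+0.).tolist(),(a+0.).tolist()]);cp=cp+cq.apply(t);cq=cq*R.from_rotvec(a,degrees=True)
        print(xyz,psi,tilt,"rows",n)
        for k in range(0,n,8): print("[",",".join(str(x).replace(" ","") for x in rows[k:k+8]),"]",sep="")
        p,q=cp,cq
    return p,q
def pose():
    s=r.get_state();M=R.from_quat(s["tcp_rot"]).as_matrix()
    print("t",s["time_s"].__round__(2),"tcp",s["eef_pos"].round(4),"gp",(s["eef_pos"]-.019*M[:,2]).round(4),"psi",np.degrees(np.arctan2(M[1,1],M[0,1])).round(1),"z",M[:,2].round(3),"F",s["wrist_force"].round(2),"T",s["torque"].round(3),"w",round(s["width"],4),"q",s["q"].round(2))
E
python3 -c "
from h import *
plan([((.518,.366,.12),89.4,0),((.518,.366,.003),89.4,0)])"
```

```text
(0.518, 0.366, 0.12) 89.4 0 rows 8
[[[-0.0373,-0.0112,0.0106],[0.0,0.0,-3.3]],[[-0.0365,-0.0133,0.0105],[0.0,0.0,-3.2]],[[-0.0357,-0.0153,0.0106],[0.0,0.0,-3.3]],[[-0.0349,-0.0173,0.0106],[0.0,0.0,-3.3]],[[-0.0337,-0.0193,0.0105],[-0.1,0.0,-3.2]],[[-0.0326,-0.0212,0.0106],[0.0,0.0,-3.3]],[[-0.0314,-0.0231,0.0105],[0.0,0.0,-3.3]],[[-0.0299,-0.0248,0.0105],[0.0,0.0,-3.2]]]
(0.518, 0.366, 0.003) 89.4 0 rows 3
[[[0.0,0.0,0.039],[0.0,0.0,0.0]],[[-0.0001,0.0,0.039],[0.0,0.0,0.0]],[[0.0,0.0,0.039],[0.0,0.0,0.0]]]
```

Call:
{"api": "drive_tool", "payload": {
  "deltas": [
    [[-0.0373,-0.0112,0.0106],[0,0,-3.3]],
    [[-0.0365,-0.0133,0.0105],[0,0,-3.2]],
    [[-0.0357,-0.0153,0.0106],[0,0,-3.3]],
    [[-0.0349,-0.0173,0.0106],[0,0,-3.3]],
    [[-0.0337,-0.0193,0.0105],[0,0,-3.2]],
    [[-0.0326,-0.0212,0.0106],[0,0,-3.3]],
    [[-0.0314,-0.0231,0.0105],[0,0,-3.3]],
    [[-0.0299,-0.0248,0.0105],[0,0,-3.2]]
  ],
  "grip": 0.6
}}

```text
time_s: 0.9
eef_pos: [0.5191, 0.3651, 0.1202]
tcp_rot: [0.004, 1.0, -0.0, -0.0]
wrist_force: [-0.2, 0.3, 0.3]
width: 0.0562
finger_force: 0.0
```

Call:
{"api": "drive_tool", "payload": {
  "deltas": [
    [[0,0,0],[0,0,0]],
    [[0,0,0],[0,0,0]],
    [[0,0,0],[0,0,0]]
  ]
}}

```text
time_s: 1.2
eef_pos: [0.5178, 0.3672, 0.1211]
tcp_rot: [0.005, 1.0, 0.0, -0.0]
wrist_force: [0.4, -0.3, -0.3]
width: 0.0563
finger_force: 0.0
```

```bash
cat >> h.py <<'E'
def ft(n=10):
    A=[]
    for _ in range(n):
        r.grab_frame("top");s=r.get_state();A.append(np.r_[s["wrist_force"],s["torque"]])
    A=np.array(A);print("FT",A.mean(0).round(4),"sd",A.std(0).round(4))
E
python3 -c "
from h import *
ft(8);pose()
plan([((.518,.366,.003),89.4,0)])"
```

```text
FT [-0.3822 -0.1735  0.0273  0.034  -0.0018 -0.005 ] sd [0.5143 0.5806 0.5068 0.04   0.0422 0.0265]
t 1.6 tcp [0.5181 0.3669 0.1212] gp [0.5181 0.3669 0.1402] psi 89.4 z [ 0.  0. -1.] F [ 0.12 -0.65  0.42] T [ 0.024 -0.006  0.045] w 0.0565 q [ 0.44  0.29  1.66 -0.    1.19 -1.12]
(0.518, 0.366, 0.003) 89.4 0 rows 3
[[[0.0,-0.0003,0.0394],[0.0,0.0,0.0]],[[0.0001,-0.0003,0.0394],[0.0,0.0,0.0]],[[0.0,-0.0003,0.0394],[0.0,0.0,0.0]]]
```

```bash
cat >> h.py <<'E'
def ef(n=8):
    A=[]
    for _ in range(n):
        r.grab_frame("top");s=r.get_state();A.append(np.r_[s["effort"],s["wrist_force"],s["torque"]])
    A=np.array(A);print("EF",A.mean(0).round(4),"\nsd",A.std(0).round(4))
E
python3 -c "
from h import *
ef()"
```

```text
EF [ 5.57000e-02 -4.14766e+01 -2.93653e+01  1.79000e-02  7.46000e-02
  3.00000e-04  1.38500e-01  3.61000e-01 -9.41000e-02  5.79000e-02
  3.80000e-03  4.20000e-03] 
sd [2.300e-02 9.200e-03 3.100e-03 6.000e-04 1.000e-04 2.000e-04 4.395e-01
 6.956e-01 4.463e-01 2.960e-02 3.530e-02 2.550e-02]
```

Call:
{"api": "drive_tool", "payload": {
  "deltas": [
    [[0,0,0.039],[0,0,0]],
    [[0,0,0.039],[0,0,0]],
    [[0,0,0.02],[0,0,0]],
    [[0,0,0.0195],[0,0,0]],
    [[0,0,0],[0,0,0]]
  ]
}}

```text
time_s: 2.5
eef_pos: [0.5178, 0.3661, 0.0019]
tcp_rot: [0.006, 1.0, -0.0, -0.001]
wrist_force: [0.2, -0.8, 0.5]
width: 0.0564
finger_force: 0.0
```

Call:
{"api": "drive_tool", "payload": {
  "deltas": [
    [[0,0,0],[0,0,0]],
    [[0,0,0],[0,0,0]],
    [[0,0,0],[0,0,0]],
    [[0,0,0],[0,0,0]],
    [[0,0,0],[0,0,0]],
    [[0,0,0],[0,0,0]],
    [[0,0,0],[0,0,0]]
  ],
  "grip": 0,
  "squeeze": 40
}}

```text
time_s: 3.2
eef_pos: [0.5186, 0.3667, 0.004]
tcp_rot: [0.006, 1.0, 0.0, 0.0]
wrist_force: [-0.1, 0.3, 3.3]
width: 0.0235
finger_force: 40.0
```

Call:
{"api": "drive_tool", "payload": {
  "deltas": [
    [[0,0,-0.02],[0,0,0]],
    [[0,0,-0.02],[0,0,0]],
    [[0,0,-0.025],[0,0,0]],
    [[0,0,-0.025],[0,0,0]],
    [[0,0,-0.0275],[0,0,0]],
    [[0,0,0],[0,0,0]],
    [[0,0,0],[0,0,0]],
    [[0,0,0],[0,0,0]]
  ]
}}

```text
time_s: 4.0
eef_pos: [0.5171, 0.3658, 0.1186]
tcp_rot: [0.006, 1.0, -0.001, -0.002]
wrist_force: [-0.7, -0.2, -1.9]
width: 0.0235
finger_force: 40.0
```

Call:
{"api": "drive_tool", "payload": {
  "deltas": [
    [[0,0,0],[0,0,0]],
    [[0,0,0],[0,0,0]],
    [[0,0,0],[0,0,0]],
    [[0,0,0],[0,0,0]],
    [[0,0,0],[0,0,0]]
  ]
}}

```text
time_s: 4.5
eef_pos: [0.5184, 0.3665, 0.121]
tcp_rot: [0.006, 1.0, -0.0, -0.0]
wrist_force: [0.5, -0.1, 0.4]
width: 0.024
finger_force: 40.0
```

```bash
python3 -c "
from h import *
ef();pose()
crop('side','s1.png',180,180,580,400,2)"
```

```text
EF [-2.10000e-03 -4.22253e+01 -3.00011e+01  3.20000e-03  4.48000e-02
  1.00000e-04 -1.08200e-01  1.69900e-01 -9.52000e-01  4.53000e-02
  3.92000e-02  9.80000e-03] 
sd [1.500e-03 2.710e-02 1.690e-02 1.000e-04 3.000e-04 0.000e+00 3.910e-01
 4.098e-01 4.776e-01 2.460e-02 1.620e-02 2.520e-02]
t 4.9 tcp [0.5184 0.3665 0.1211] gp [0.5184 0.3665 0.1401] psi 89.4 z [ 0.  0. -1.] F [ 0.36  0.57 -0.61] T [0.078 0.07  0.025] w 0.0236 q [ 0.44  0.29  1.66 -0.    1.19 -1.12]
```

View pics/s1.png

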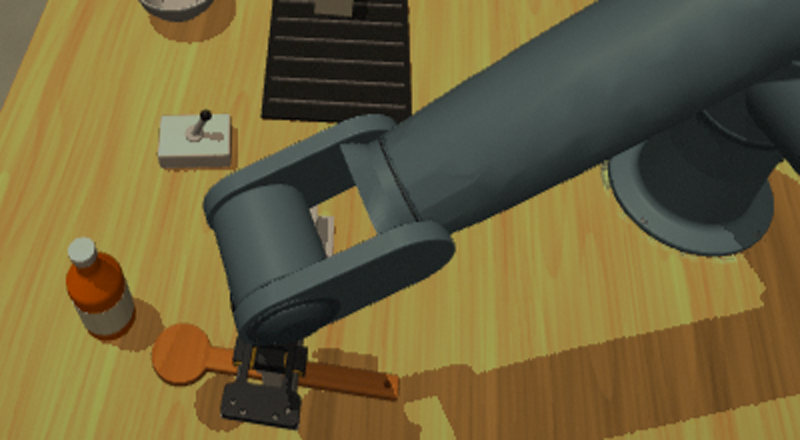

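Spoon is held level and lifted. The effort and torque changes suggest a balance point about 27 mm towards the head. I'll regrasp there to check.

Call:
{"api": "drive_tool", "payload": {
  "deltas": [
    [[0.027,0,0.02],[0,0,0]],
    [[0,0,0.035],[0,0,0]],
    [[0,0,0.03],[0,0,0]],
    [[0,0,0.02],[0,0,0]],
    [[0,0,0.0115],[0,0,0]],
    [[0,0,0.001],[0,0,0]],
    [[0,0,0],[0,0,0]],
    [[0,0,0],[0,0,0]]
  ]
}}

```text
time_s: 5.75
eef_pos: [0.4919, 0.367, 0.0042]
tcp_rot: [0.006, 1.0, 0.0, 0.001]
wrist_force: [-0.8, -0.5, -1.2]
width: 0.0234
finger_force: 40.0
```

Call:
{"api": "drive_tool", "payload": {
  "deltas": [
    [[0,0,0],[0,0,0]],
    [[0,0,0],[0,0,0]],
    [[0,0,-0.03],[0,0,0]],
    [[-0.027,0,0],[0,0,0]],
    [[0,0,0.01],[0,0,0]],
    [[0,0,0.01],[0,0,0]],
    [[0,0,0.0095],[0,0,0]],
    [[0,0,0],[0,0,0]]
  ],
  "grip": 0.5
}}

```text
time_s: 6.55
eef_pos: [0.5161, 0.3657, 0.0013]
tcp_rot: [0.005, 1.0, -0.001, -0.002]
wrist_force: [-0.6, -0.1, 0.1]
width: 0.0473
finger_force: 0.0
```

Call:
{"api": "drive_tool", "payload": {
  "deltas": [
    [[0,0,0],[0,0,0]],
    [[0,0,0],[0,0,0]],
    [[0,0,0],[0,0,0]],
    [[0,0,0],[0,0,0]],
    [[0,0,0],[0,0,0]],
    [[0,0,0],[0,0,0]]
  ],
  "grip": 0
}}

```text
time_s: 7.15
eef_pos: [0.5184, 0.3666, 0.0044]
tcp_rot: [0.006, 1.0, 0.0, 0.0]
wrist_force: [-1.3, 0.9, 1.5]
width: 0.0238
finger_force: 40.0
```

Call:
{"api": "drive_tool", "payload": {
  "deltas": [
    [[0,0,-0.02],[0,0,0]],
    [[0,0,-0.02],[0,0,0]],
    [[0,0,-0.025],[0,0,0]],
    [[0,0,-0.025],[0,0,0]],
    [[0,0,-0.027],[0,0,0]],
    [[0,0,0],[0,0,0]],
    [[0,0,0],[0,0,0]],
    [[0,0,0],[0,0,0]]
  ]
}}

```text
time_s: 7.95
eef_pos: [0.5171, 0.3659, 0.1187]
tcp_rot: [0.006, 1.0, -0.001, -0.002]
wrist_force: [-0.0, -1.4, -1.5]
width: 0.0237
finger_force: 40.0
```

Call:
{"api": "drive_tool", "payload": {
  "deltas": [
    [[0,0,0],[0,0,0]],
    [[0,0,0],[0,0,0]],
    [[0,0,0],[0,0,0]],
    [[0,0,0],[0,0,0]],
    [[0,0,0],[0,0,0]]
  ]
}}

```text
time_s: 8.45
eef_pos: [0.5184, 0.3665, 0.121]
tcp_rot: [0.006, 1.0, -0.0, -0.0]
wrist_force: [0.2, -0.0, -0.5]
width: 0.0237
finger_force: 40.0
```

```bash
python3 -c "
from h import *
ef();pose()"
```

```text
EF [-1.70000e-03 -4.21955e+01 -2.99709e+01  1.67000e-02  7.49000e-02
  0.00000e+00 -7.43000e-02  1.12800e-01 -1.55460e+00  3.45000e-02
  1.00000e-03  1.72000e-02] 
sd [1.100e-03 2.670e-02 1.670e-02 1.000e-04 3.000e-04 0.000e+00 3.320e-01
 5.070e-01 5.112e-01 2.710e-02 2.020e-02 3.410e-02]
t 8.85 tcp [0.5184 0.3665 0.1211] gp [0.5184 0.3665 0.1401] psi 89.4 z [ 0.  0. -1.] F [-0.27  0.79 -1.4 ] T [ 0.023  0.009 -0.028] w 0.0238 q [ 0.44  0.29  1.66  0.    1.19 -1.12]
```

```bash
python3 -c "
from h import *
a=cv2.imread('pics/side0.png');im=cv2.resize(a[270:345,305:365],None,fx=8,fy=8,interpolation=cv2.INTER_CUBIC)
b=cv2.imread('pics/top0.png');im2=cv2.resize(b[200:235,205:257],None,fx=8,fy=8,interpolation=cv2.INTER_CUBIC)
def dr(im,n,x0,y0):
  th=np.radians(4.3);c=np.array([.499,.185]);X=np.array([np.cos(th),np.sin(th)]);Y=np.array([-X[1],X[0]])
  for hx,z,col in((.007,.055,(0,0,255)),(.03,.004,(255,0,0))):
    P=[((proj(n,[*(c+sx*hx*X+sy*.065*Y),z])-[x0,y0]+.5)*8-.5).astype(int) for sx,sy in((-1,-1),(1,-1),(1,1),(-1,1))]
    cv2.polylines(im,[np.array(P)],True,col,1)
dr(im,'side',305,270);dr(im2,'top',205,200)
o=np.zeros((600,800,3),np.uint8);o[:600,:480]=im[:600];
s=cv2.resize(im2,None,fx=.76,fy=.76);o[:s.shape[0],482:482+s.shape[1]]=s[:,:318]
cv2.imwrite('pics/rail.png',o)"
```

```text
(no output)
```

View pics/rail.png

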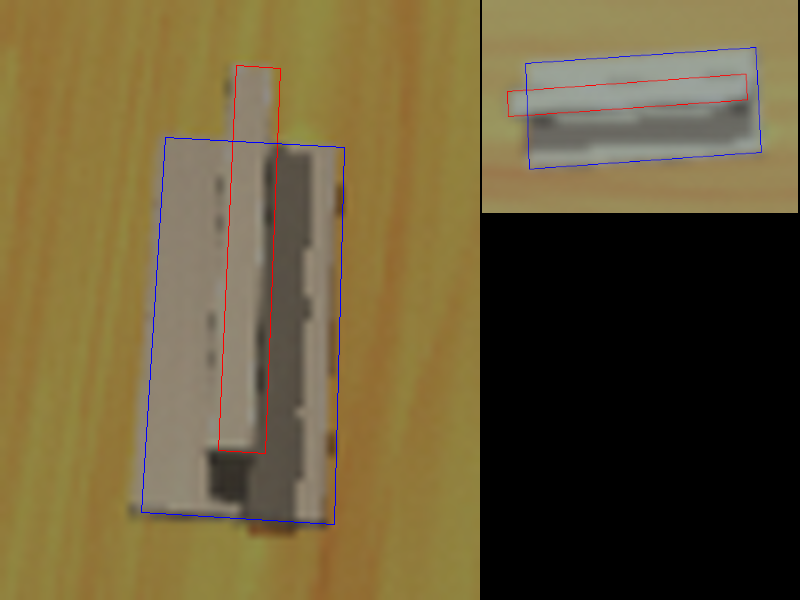

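Overlay: base and bar outlines fit the top view; in the side view the bar lies about 1 px further left, so the bar centre is near x=0.5005 at 4.4°. Next I carry the spoon over.

```bash
python3 -c "
from h import *
plan([((.5005,.1855,.115),94.4,0),((.5005,.1855,.0625),94.4,0)])"
```

```text
(0.5005, 0.1855, 0.115) 94.4 0 rows 5
[[[0.0032,-0.0362,0.0012],[0.0,0.0,-1.0]],[[0.0038,-0.0362,0.0012],[0.0,0.0,-1.0]],[[0.0044,-0.0361,0.0012],[0.0,0.0,-1.0]],[[0.0051,-0.036,0.0013],[0.0,0.0,-1.0]],[[0.0056,-0.036,0.0012],[0.0,0.0,-1.0]]]
(0.5005, 0.1855, 0.0625) 94.4 0 rows 2
[[[0.0,0.0,0.0262],[0.0,0.0,0.0]],[[0.0,0.0,0.0263],[0.0,0.0,0.0]]]
```

Call:
{"api": "drive_tool", "payload": {
  "deltas": [
    [[0.0032,-0.0362,0.0012],[0,0,-1]],
    [[0.0038,-0.0362,0.0012],[0,0,-1]],
    [[0.0044,-0.0361,0.0012],[0,0,-1]],
    [[0.0051,-0.036,0.0013],[0,0,-1]],
    [[0.0056,-0.036,0.0012],[0,0,-1]],
    [[0,0,0],[0,0,0]],
    [[0,0,0],[0,0,0]],
    [[0,0,0],[0,0,0]]
  ]
}}

```text
time_s: 9.65
eef_pos: [0.5008, 0.1862, 0.1152]
tcp_rot: [-0.038, 0.999, 0.0, 0.0]
wrist_force: [0.5, -0.4, -1.0]
width: 0.0233
finger_force: 40.0
```

Call:
{"api": "drive_tool", "payload": {
  "deltas": [
    [[0,0,0.015],[0,0,0]],
    [[0,0,0.015],[0,0,0]],
    [[0,0,0.015],[0,0,0]],
    [[0,0,0.007],[0,0,0]],
    [[0,0,0],[0,0,0]],
    [[0,0,0],[0,0,0]],
    [[0,0,0],[0,0,0]]
  ]
}}

```text
time_s: 10.35
eef_pos: [0.5011, 0.1855, 0.0635]
tcp_rot: [-0.038, 0.999, 0.0, 0.001]
wrist_force: [0.4, -0.6, -1.3]
width: 0.024
finger_force: 40.0
```

```bash
python3 -c "
from h import *
pose();ef(4)"
```

```text
t 10.35 tcp [0.5011 0.1855 0.0635] gp [0.5011 0.1855 0.0825] psi 94.4 z [ 0.001  0.    -1.   ] F [ 0.43 -0.63 -1.25] T [ 0.074  0.023 -0.033] w 0.024 q [ 0.14  0.15  1.95 -0.    1.04 -1.5 ]
EF [ 6.70000e-03 -3.36183e+01 -2.72042e+01 -9.30000e-03  7.49000e-02
  1.00000e-04 -1.45400e-01 -2.38200e-01 -1.08650e+00  5.18000e-02
  2.37000e-02  1.03000e-02] 
sd [5.600e-03 8.380e-02 5.780e-02 1.000e-04 1.500e-03 0.000e+00 4.319e-01
 5.766e-01 2.147e-01 1.970e-02 6.900e-03 1.510e-02]
```

Call:
{"api": "drive_tool", "payload": {
  "deltas": [
    [[0,0,0.001],[0,0,0]],
    [[0,0,0.001],[0,0,0]],
    [[0,0,0.001],[0,0,0]],
    [[0,0,0.0005],[0,0,0]],
    [[0,0,0],[0,0,0]],
    [[0,0,0],[0,0,0]]
  ]
}}

```text
time_s: 11.15
eef_pos: [0.5006, 0.1855, 0.0594]
tcp_rot: [-0.038, 0.999, -0.0, 0.0]
wrist_force: [0.8, 1.4, -0.7]
width: 0.0235
finger_force: 40.0
```

```bash
python3 -c "
from h import *
pose();ef(4)"
```

```text
t 11.15 tcp [0.5006 0.1855 0.0594] gp [0.5006 0.1855 0.0784] psi 94.4 z [ 0. -0. -1.] F [ 0.8   1.39 -0.65] T [ 0.019 -0.019  0.034] w 0.0235 q [ 0.14  0.16  1.95 -0.    1.03 -1.5 ]
EF [-8.00000e-04 -3.38489e+01 -2.70952e+01 -9.60000e-03  7.60000e-02
  1.00000e-04 -2.83500e-01  5.60900e-01 -1.34440e+00  4.93000e-02
 -1.69000e-02  2.34000e-02] 
sd [6.000e-04 1.200e-03 1.600e-03 0.000e+00 1.000e-04 0.000e+00 3.486e-01
 3.454e-01 6.074e-01 1.930e-02 2.730e-02 1.300e-02]
```

Call:
{"api": "drive_tool", "payload": {
  "deltas": [
    [[0,0,0.0005],[0,0,0]],
    [[0,0,0.0005],[0,0,0]],
    [[0,0,0],[0,0,0]],
    [[0,0,0],[0,0,0]],
    [[0,0,0],[0,0,0]]
  ]
}}

```text
time_s: 11.85
eef_pos: [0.5007, 0.1855, 0.0593]
tcp_rot: [-0.038, 0.999, -0.0, -0.0]
wrist_force: [-3.0, -1.5, 5.9]
width: 0.0232
finger_force: 40.0
```

```bash
python3 -c "
from h import *
ef(2);pose()"
```

```text
EF [-2.24100e-01 -3.08797e+01 -2.59799e+01  5.66000e-02 -8.61800e-01
 -2.50000e-03 -3.56550e+00 -1.04480e+00  5.57530e+00 -9.80000e-02
  6.49600e-01  2.86000e-02] 
sd [8.000e-04 7.000e-04 0.000e+00 1.000e-04 3.000e-04 0.000e+00 3.988e-01
 1.380e-02 4.024e-01 6.700e-03 2.100e-02 1.690e-02]
t 11.95 tcp [0.5006 0.1855 0.0593] gp [0.5007 0.1855 0.0783] psi 94.4 z [-0. -0. -1.] F [-3.17 -1.03  5.98] T [-0.105  0.671  0.012] w 0.0233 q [ 0.14  0.16  1.95 -0.    1.03 -1.5 ]
```

Call:
{"api": "drive_tool", "payload": {
  "deltas": [
    [[0,0,0.0005],[0,0,0]],
    [[0,0,0.0005],[0,0,0]],
    [[0,0,0],[0,0,0]],
    [[0,0,0],[0,0,0]],
    [[0,0,0],[0,0,0]]
  ]
}}

```text
time_s: 12.45
eef_pos: [0.5007, 0.1855, 0.0593]
tcp_rot: [-0.038, 0.999, -0.0, -0.0]
wrist_force: [-6.2, -0.8, 11.7]
width: 0.0236
finger_force: 40.0
```

```bash
python3 -c "
from h import *
ef(2);pose()"
```

```text
EF [-4.40400e-01 -2.80585e+01 -2.49892e+01  1.26200e-01 -1.79540e+00
 -5.40000e-03 -6.38220e+00 -1.77730e+00  1.26731e+01 -2.45500e-01
  1.27110e+00 -1.00000e-03] 
sd [0.000e+00 5.000e-04 2.000e-04 4.000e-04 4.000e-04 0.000e+00 2.953e-01
 8.493e-01 5.640e-01 2.800e-03 5.900e-03 1.380e-02]
t 12.55 tcp [0.5007 0.1855 0.0593] gp [0.5007 0.1855 0.0783] psi 94.4 z [-0.001 -0.    -1.   ] F [-6.09 -2.63 13.24] T [-0.248  1.265  0.013] w 0.024 q [ 0.14  0.16  1.95 -0.    1.03 -1.5 ]
```

Call:
{"api": "drive_tool", "payload": {
  "deltas": [
    [[0,0,-0.0005],[0,0,0]],
    [[0,0,-0.0012],[0,0,0]],
    [[0,0,0],[0,0,0]],
    [[0,0,0],[0,0,0]]
  ]
}}

```text
time_s: 12.95
eef_pos: [0.5009, 0.1855, 0.0594]
tcp_rot: [-0.038, 0.999, 0.0, 0.0]
wrist_force: [-1.4, -0.4, 2.4]
width: 0.023
finger_force: 40.0
```

Call:
{"api": "drive_tool", "payload": {
  "deltas": [
    [[0,0,0],[0,0,0]],
    [[0,0,0],[0,0,0]],
    [[0,0,0],[0,0,0]],
    [[0,0,0],[0,0,0]],
    [[0,0,0],[0,0,0]],
    [[0,0,0],[0,0,0]]
  ],
  "grip": 0.38,
  "squeeze": 3
}}

```text
time_s: 13.55
eef_pos: [0.5006, 0.1855, 0.0591]
tcp_rot: [-0.038, 0.999, 0.0, -0.0]
wrist_force: [0.1, -0.5, -0.2]
width: 0.0361
finger_force: 0.0
```

```bash
python3 -c "
from h import *
pose()
a=r.grab_frame('top');b=r.grab_frame('side')
A=cv2.resize(a[165:265,160:300],None,fx=3.5,fy=3.5,interpolation=2);B=cv2.resize(b[220:340,240:420],None,fx=3.5,fy=3.5,interpolation=2)
o=np.zeros((600,800,3),np.uint8);o[:300,:420]=cv2.resize(A,(420,300));o[:280,420:]=cv2.resize(b[220:340,240:403],(380,280));o[300:]=cv2.resize(b[200:350,200:400],(800,300)) if 0 else 0
cv2.imwrite('pics/r1.png',o[:300,:,::-1])"
```

```text
t 13.55 tcp [0.5006 0.1855 0.0591] gp [0.5006 0.1855 0.0781] psi 94.4 z [-0.  0. -1.] F [ 0.06 -0.54 -0.2 ] T [ 0.037 -0.019  0.027] w 0.0361 q [ 0.14  0.16  1.95  0.    1.03 -1.5 ]
```

View pics/r1.png

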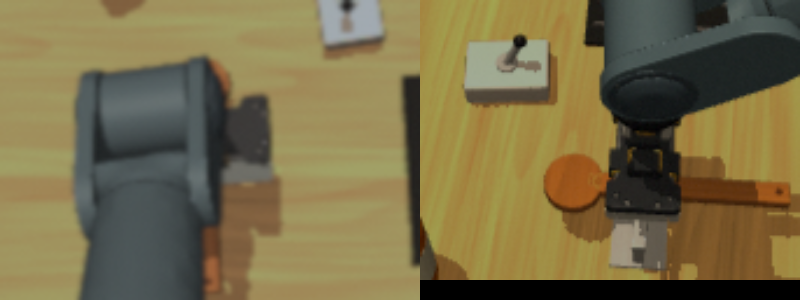

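```bash
python3 -c "
from h import *
s=plan([((.5005,.1855,.09),94.4,0),((.5005,.1855,.22),94.4,0),((.50,-.05,.25),0,0),((.51,-.266,.25),-89,0),((.60,-.266,.22),-89,-55)])"
```

```text
(0.5005, 0.1855, 0.09) 94.4 0 rows 1
[[[0.0001,0.0,-0.0308],[0.0,0.0,0.0]]]
(0.5005, 0.1855, 0.22) 94.4 0 rows 3
[[[0.0,0.0,-0.0433],[0.0,0.0,0.0]],[[0.0,0.0,-0.0434],[0.0,0.0,0.0]],[[0.0,0.0,-0.0433],[0.0,0.0,0.0]]]
(0.5, -0.05, 0.25) 0 0 rows 12
[[[0.0015,-0.0196,-0.0025],[0.0,0.0,7.9]],[[-0.0011,-0.0196,-0.0025],[0.0,0.0,7.8]],[[-0.0039,-0.0192,-0.0025],[0.0,0.0,7.9]],[[-0.0064,-0.0185,-0.0025],[0.0,0.0,7.9]],[[-0.0089,-0.0175,-0.0025],[0.0,0.0,7.8]],[[-0.0112,-0.0161,-0.0025],[0.0,0.0,7.9]],[[-0.0133,-0.0144,-0.0025],[0.0,0.0,7.8]],[[-0.0152,-0.0125,-0.0025],[0.0,0.0,7.9]]]
[[[-0.0167,-0.0103,-0.0025],[0.0,0.0,7.9]],[[-0.018,-0.0079,-0.0025],[0.0,0.0,7.8]],[[-0.0189,-0.0053,-0.0025],[0.0,0.0,7.9]],[[-0.0194,-0.0028,-0.0025],[0.0,0.0,7.9]]]
(0.51, -0.266, 0.25) -89 0 rows 12
[[[-0.018,0.0009,0.0],[0.0,0.0,7.4]],[[-0.0177,0.0031,0.0],[0.0,0.0,7.4]],[[-0.0172,0.0054,0.0],[0.0,0.0,7.4]],[[-0.0164,0.0076,0.0],[0.0,0.0,7.5]],[[-0.0152,0.0097,0.0],[0.0,0.0,7.4]],[[-0.0138,0.0115,0.0],[0.0,0.0,7.4]],[[-0.0123,0.0132,0.0],[0.0,0.0,7.4]],[[-0.0104,0.0147,0.0],[0.0,0.0,7.4]]]
[[[-0.0084,0.0159,0.0],[0.0,0.0,7.4]],[[-0.0064,0.0169,0.0],[0.0,0.0,7.4]],[[-0.0041,0.0175,0.0],[0.0,0.0,7.4]],[[-0.0018,0.018,0.0],[0.0,0.0,7.5]]]
(0.6, -0.266, 0.22) -89 -55 rows 7
[[[0.0129,0.0002,0.0043],[0.0,-7.9,0.0]],[[0.0133,0.0002,0.0025],[0.0,-7.8,0.0]],[[0.0135,0.0002,0.0006],[0.0,-7.9,0.0]],[[0.0135,0.0002,-0.0012],[0.0,-7.8,0.0]],[[0.0132,0.0002,-0.003],[0.0,-7.9,0.0]],[[0.0126,0.0003,-0.0049],[0.0,-7.8,0.0]],[[0.0119,0.0002,-0.0065],[0.0,-7.9,0.0]]]
```

Call:
{"api": "drive_tool", "payload": {
  "deltas": [
    [[0,0,-0.03],[0,0,0]],
    [[0,0,-0.043],[0,0,0]],
    [[0,0,-0.043],[0,0,0]],
    [[0,0,-0.043],[0,0,0]]
  ]
}}

```text
time_s: 14.05
eef_pos: [0.5002, 0.1854, 0.2197]
tcp_rot: [-0.038, 0.999, 0.0, -0.0]
wrist_force: [0.7, 0.7, -0.8]
width: 0.0359
finger_force: 0.0
```

Call:
{"api": "drive_tool", "payload": {
  "deltas": [
    [[0,0,0],[0,0,7.6]],
    [[0,0,0],[0,0,7.6]],
    [[0,0,0],[0,0,7.6]],
    [[0,0,0],[0,0,7.6]],
    [[0,0,0],[0,0,7.6]],
    [[0,0,0],[0,0,7.6]],
    [[0,0,0],[0,0,7.6]],
    [[0,0,0],[0,0,7.6]]
  ],
  "grip": 1
}}

```text
time_s: 14.85
eef_pos: [0.5005, 0.1855, 0.2181]
tcp_rot: [0.475, 0.88, -0.0, -0.0]
wrist_force: [-0.6, -0.5, 0.2]
width: 0.0933
finger_force: 0.0
```

Call:
{"api": "drive_tool", "payload": {
  "deltas": [
    [[0,0,0],[0,0,7.6]],
    [[0,0,0],[0,0,7.6]],
    [[0,0,0],[0,0,7.6]],
    [[0,0,0],[0,0,7.6]],
    [[0,0,0],[0,0,7.6]],
    [[0,0,0],[0,0,7.6]],
    [[0,0,0],[0,0,7.6]],
    [[0,0,0],[0,0,7.6]]
  ]
}}

```text
time_s: 15.65
eef_pos: [0.5005, 0.1855, 0.2181]
tcp_rot: [0.855, 0.518, -0.0, -0.0]
wrist_force: [0.5, 0.3, -0.5]
width: 0.0941
finger_force: 0.0
```

Call:
{"api": "drive_tool", "payload": {
  "deltas": [
    [[0,0,0],[0,0,7.6]],
    [[0,0,0],[0,0,7.6]],
    [[0,0,0],[0,0,7.6]],
    [[0,0,0],[0,0,7.6]],
    [[0,0,0],[0,0,7.6]],
    [[0,0,0],[0,0,7.6]],
    [[0,0,0],[0,0,7.6]],
    [[0,0,0],[0,0,7.6]]
  ]
}}

```text
time_s: 16.45
eef_pos: [0.5005, 0.1854, 0.2181]
tcp_rot: [1.0, 0.014, -0.0, 0.0]
wrist_force: [0.1, 0.0, -0.1]
width: 0.0939
finger_force: 0.0
```

```bash
python3 -c "
from h import *
pose()
plan([((.52,-.266,.22),-89,0)])
s=Rt(-89,0)
plan([((.625,-.266,.155),-89,-55),((.511,-.266,.05),-89,-55)],gp=True,vmax=.04,start=(np.array((.52,-.266,.22)),s))"
```

```text
t 16.45 tcp [0.5005 0.1854 0.2181] gp [0.5005 0.1854 0.2371] psi -88.4 z [-0. -0. -1.] F [ 0.06  0.03 -0.11] T [0.024 0.154 0.026] w 0.0939 q [ 0.14 -0.04  1.84 -0.    1.34  1.68]
(0.52, -0.266, 0.22) -89 0 rows 11
[[[0.0006,0.0411,-0.0002],[0.0,0.0,0.1]],[[0.0007,0.041,-0.0001],[0.0,0.0,0.0]],[[0.0006,0.0411,-0.0002],[0.0,0.0,0.1]],[[0.0008,0.0411,-0.0002],[0.0,0.0,0.0]],[[0.0007,0.0411,-0.0002],[0.0,0.0,0.1]],[[0.0008,0.041,-0.0001],[0.0,0.0,0.0]],[[0.0008,0.0411,-0.0002],[0.0,0.0,0.1]],[[0.0009,0.0411,-0.0002],[0.0,0.0,0.1]]]
[[[0.001,0.041,-0.0001],[0.0,0.0,0.0]],[[0.0009,0.0411,-0.0002],[0.0,0.0,0.1]],[[0.0011,0.0411,-0.0002],[0.0,0.0,0.0]]]
(0.625, -0.266, 0.155) -89 -55 rows 7
[[[0.0124,0.0003,0.0118],[0.0,-7.9,0.0]],[[0.0139,0.0002,0.0097],[0.0,-7.8,0.0]],[[0.0151,0.0003,0.0073],[0.0,-7.9,0.0]],[[0.0159,0.0002,0.0048],[0.0,-7.8,0.0]],[[0.0165,0.0003,0.0022],[0.0,-7.9,0.0]],[[0.0166,0.0003,-0.0003],[0.0,-7.8,0.0]],[[0.0164,0.0002,-0.003],[0.0,-7.9,0.0]]]
(0.511, -0.266, 0.05) -89 -55 rows 4
[[[0.0052,-0.0005,0.0384],[0.0,0.0,0.0]],[[0.0051,-0.0005,0.0384],[0.0,0.0,0.0]],[[0.0052,-0.0005,0.0384],[0.0,0.0,0.0]],[[0.0051,-0.0005,0.0383],[0.0,0.0,0.0]]]
```

Call:
{"api": "drive_tool", "payload": {
  "deltas": [
    [[0.0006,0.0411,0],[0,0,0.1]],
    [[0.0007,0.0411,0],[0,0,0.1]],
    [[0.0007,0.0411,0],[0,0,0.1]],
    [[0.0008,0.0411,0],[0,0,0.1]],
    [[0.0008,0.0411,0],[0,0,0.1]],
    [[0.0008,0.0411,0],[0,0,0.1]],
    [[0.0008,0.0411,0],[0,0,0]],
    [[0.0009,0.0411,0],[0,0,0]]
  ]
}}

```text
time_s: 17.25
eef_pos: [0.5157, -0.1447, 0.2183]
tcp_rot: [1.0, 0.012, 0.0, 0.0]
wrist_force: [0.4, -0.2, -0.2]
width: 0.094
finger_force: 0.0
```

Call:
{"api": "drive_tool", "payload": {
  "deltas": [
    [[0.001,0.0411,0],[0,0,0]],
    [[0.001,0.0411,0],[0,0,0]],
    [[0.001,0.0411,0],[0,0,0]],
    [[0,0,0],[0,0,0]]
  ]
}}

```text
time_s: 17.65
eef_pos: [0.5215, -0.2704, 0.218]
tcp_rot: [1.0, 0.009, -0.0, 0.0]
wrist_force: [0.6, 0.8, -0.5]
width: 0.0941
finger_force: 0.0
```

Call:
{"api": "drive_tool", "payload": {
  "deltas": [
    [[0.0124,0.0003,0.0118],[0,-7.9,0]],
    [[0.0139,0.0002,0.0097],[0,-7.8,0]],
    [[0.0151,0.0003,0.0073],[0,-7.9,0]],
    [[0.0159,0.0002,0.0048],[0,-7.8,0]],
    [[0.0165,0.0003,0.0022],[0,-7.9,0]],
    [[0.0166,0.0003,-0.0003],[0,-7.8,0]],
    [[0.0164,0.0002,-0.003],[0,-7.9,0]],
    [[0,0,0],[0,0,0]]
  ]
}}

```text
time_s: 18.45
eef_pos: [0.6096, -0.2626, 0.1287]
tcp_rot: [0.883, 0.014, -0.47, 0.002]
wrist_force: [-1.1, 0.1, -2.3]
width: 0.094
finger_force: 0.0
```

```bash
python3 -c "
from h import *
pose()
plan([((.511,-.266,.05),-89,-55)],gp=True,vmax=.04)
a=r.grab_frame('top');b=r.grab_frame('side')
cv2.imwrite('pics/r2.png',np.hstack([cv2.resize(a[150:270,155:445],(800,331)) ,])[:,:,::-1])
cv2.imwrite('pics/r2s.png',cv2.resize(b[90:390,230:470],(640,800))[:,:,::-1][:600])
"
```

```text
t 18.45 tcp [ 0.6096 -0.2626  0.1287] gp [ 0.6253 -0.2623  0.1393] psi -88.5 z [-0.829 -0.017 -0.559] F [-1.11  0.12 -2.3 ] T [ 0.06  -0.319 -0.015] w 0.094 q [-0.43  0.97  0.89 -0.45  2.16  1.04]
(0.511, -0.266, 0.05) -89 -55 rows 4
[[[0.0026,0.0004,0.0362],[0.0,0.3,0.2]],[[0.0024,0.0003,0.0362],[0.1,0.2,0.2]],[[0.0023,0.0004,0.0362],[0.0,0.3,0.2]],[[0.0021,0.0004,0.0362],[0.0,0.2,0.1]]]
```

View pics/r2s.png

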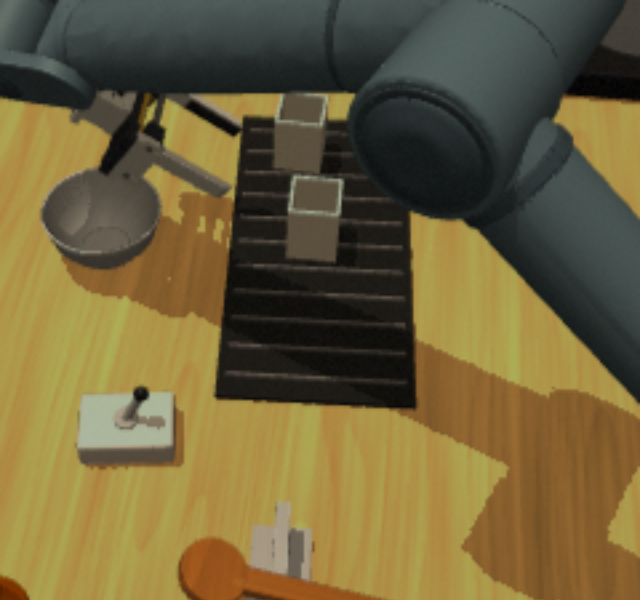

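```bash
python3 -c "
from h import *
pose()
print(px('top',353,140,.04),px('top',352,120,.07),px('top',333,137,.07),px('top',373,138,.07),px('top',353,160,.01))
for t in ((.625,-.2623,.139),(.511,-.266,.05)):
  z=Rt(-89,-55).as_matrix()
  for b in(.078,.15,.2): print(t,b,[(np.array(t)-b*z[:,2]+s*.0375*z[:,0]).round(3) for s in(-1,1)])"
```

```text
t 18.55 tcp [ 0.6107 -0.2648  0.1395] gp [ 0.6263 -0.2644  0.1504] psi -88.6 z [-0.821 -0.019 -0.571] F [-0.13  0.31  0.42] T [-0.028 -0.18   0.011] w 0.0937 q [-0.43  0.95  0.89 -0.45  2.16  1.04]
[ 0.76443745 -0.23222225  0.04      ] [ 0.82606537 -0.22697131  0.07      ] [ 0.76553577 -0.16191581  0.07      ] [ 0.76266104 -0.29746533  0.07      ] [ 0.70116809 -0.23404232  0.01      ]
(0.625, -0.2623, 0.139) 0.078 [array([ 0.667, -0.262,  0.214]), array([ 0.71 , -0.261,  0.153])]
(0.625, -0.2623, 0.139) 0.15 [array([ 0.726, -0.261,  0.256]), array([ 0.769, -0.26 ,  0.194])]
(0.625, -0.2623, 0.139) 0.2 [array([ 0.767, -0.26 ,  0.284]), array([ 0.81 , -0.259,  0.223])]
(0.511, -0.266, 0.05) 0.078 [array([ 0.553, -0.265,  0.125]), array([ 0.596, -0.265,  0.064])]
(0.511, -0.266, 0.05) 0.15 [array([ 0.612, -0.264,  0.167]), array([ 0.655, -0.263,  0.105])]
(0.511, -0.266, 0.05) 0.2 [array([ 0.653, -0.264,  0.195]), array([ 0.696, -0.263,  0.134])]
```

Call:
{"api": "drive_tool", "payload": {
  "deltas": [
    [[0,0,0],[0,0,0]],
    [[0,0,0],[0,0,0]],
    [[0,0,0],[0,0,0]],
    [[0,0,0],[0,0,0]]
  ]
}}

```text
time_s: 18.95
eef_pos: [0.6114, -0.2663, 0.1449]
tcp_rot: [0.888, 0.01, -0.46, 0.006]
wrist_force: [-0.6, 0.9, -0.9]
width: 0.094
finger_force: 0.0
```

```bash
python3 -c "
from h import *
pose()
plan([((.511,-.266,.05),-89,-55)],gp=True,vmax=.04)"
```

```text
t 18.95 tcp [ 0.6114 -0.2663  0.1449] gp [ 0.6269 -0.2659  0.1558] psi -88.7 z [-0.817 -0.02  -0.576] F [-0.58  0.91 -0.87] T [ 0.041 -0.233 -0.009] w 0.094 q [-0.43  0.95  0.89 -0.45  2.16  1.04]
(0.511, -0.266, 0.05) -89 -55 rows 4
[[[0.0049,-0.0007,0.0389],[0.1,-0.1,0.0]],[[0.005,-0.0007,0.0389],[0.1,0.0,0.1]],[[0.0049,-0.0006,0.039],[0.0,-0.1,0.0]],[[0.0051,-0.0006,0.0389],[0.1,0.0,0.0]]]
```

Call:
{"api": "drive_tool", "payload": {
  "deltas": [
    [[0.005,-0.0007,0.039],[0.1,0,0]],
    [[0.005,-0.0007,0.039],[0.1,0,0]],
    [[0.005,-0.0006,0.039],[0,0,0]],
    [[0.005,-0.0006,0.039],[0,0,0]],
    [[0,0,0],[0,0,0]],
    [[0,0,0],[0,0,0]],
    [[0,0,0],[0,0,0]],
    [[0,0,0],[0,0,0]]
  ]
}}

```text
time_s: 19.75
eef_pos: [0.4969, -0.2664, 0.038]
tcp_rot: [0.888, 0.009, -0.46, 0.005]
wrist_force: [0.3, 0.1, 0.2]
width: 0.094
finger_force: 0.0
```

Call:
{"api": "drive_tool", "payload": {
  "deltas": [
    [[0,0,0],[0,0,0]],
    [[0,0,0],[0,0,0]],
    [[0,0,0],[0,0,0]],
    [[0,0,0],[0,0,0]],
    [[0,0,0],[0,0,0]],
    [[0,0,0],[0,0,0]]
  ],
  "grip": 0,
  "squeeze": 30
}}

```text
time_s: 20.35
eef_pos: [0.4949, -0.2658, 0.0363]
tcp_rot: [0.887, 0.01, -0.462, 0.004]
wrist_force: [0.3, -0.1, -1.2]
width: 0.0595
finger_force: 30.0
```

```bash
python3 -c "
from h import *
pose()
s=plan([((.511,-.266,.10),-89,-55),((.511,-.266,.10),-89,35),((.511,-.266,.042),-89,35)],gp=True,vmax=.04)"
```

```text
t 20.35 tcp [ 0.4949 -0.2658  0.0363] gp [ 0.5105 -0.2655  0.0472] psi -88.8 z [-0.819 -0.016 -0.574] F [ 0.26 -0.15 -1.22] T [-0.058 -0.266  0.049] w 0.0595 q [-0.49  0.84  1.28 -0.44  1.88  1.12]
(0.511, -0.266, 0.1) -89 -55 rows 2
[[[-0.0215,0.0002,-0.0153],[0.1,0.0,0.1]],[[-0.0214,0.0002,-0.0154],[0.0,0.0,0.1]]]
(0.511, -0.266, 0.1) -89 35 rows 12
[[[0.0025,0.0,-0.0002],[0.0,7.5,0.0]],[[0.0024,0.0,-0.0001],[0.0,7.5,0.0]],[[0.0025,0.0,-0.0002],[0.0,7.5,0.0]],[[0.0025,0.0,-0.0001],[0.0,7.5,0.0]],[[0.0025,0.0,-0.0002],[0.0,7.5,0.0]],[[0.0025,0.0,-0.0002],[0.0,7.5,0.0]],[[0.0024,0.0,-0.0001],[0.0,7.5,0.0]],[[0.0025,0.0,-0.0002],[0.0,7.5,0.0]]]
[[[0.0025,0.0,-0.0002],[0.0,7.5,0.0]],[[0.0025,0.0,-0.0001],[0.0,7.5,0.0]],[[0.0024,0.0,-0.0002],[0.0,7.5,0.0]],[[0.0025,0.0,-0.0001],[0.0,7.5,0.0]]]
(0.511, -0.266, 0.042) -89 35 rows 2
[[[-0.0166,0.0,0.0237],[0.0,0.0,0.0]],[[-0.0166,0.0,0.0238],[0.0,0.0,0.0]]]
```

Gripped 59.5 mm. Lift and turn 90°.

Call:
{"api": "drive_tool", "payload": {
  "deltas": [
    [[-0.0215,0.0002,-0.0153],[0,0,0]],
    [[-0.0215,0.0002,-0.0153],[0,0,0]],
    [[0,0,0],[0,0,0]],
    [[0,0,0],[0,0,0]]
  ]
}}

```text
time_s: 20.75
eef_pos: [0.4954, -0.2662, 0.0887]
tcp_rot: [0.887, 0.01, -0.461, 0.004]
wrist_force: [0.1, -0.8, -1.6]
width: 0.0599
finger_force: 30.0
```

Call:
{"api": "drive_tool", "payload": {
  "deltas": [
    [[0.0025,0,-0.0002],[0,7.5,0]],
    [[0.0025,0,-0.0002],[0,7.5,0]],
    [[0.0025,0,-0.0002],[0,7.5,0]],
    [[0.0025,0,-0.0002],[0,7.5,0]],
    [[0.0025,0,-0.0002],[0,7.5,0]],
    [[0.0025,0,-0.0002],[0,7.5,0]],
    [[0,0,0],[0,0,0]]
  ]
}}

```text
time_s: 21.45
eef_pos: [0.5048, -0.265, 0.08]
tcp_rot: [0.996, 0.009, -0.088, -0.001]
wrist_force: [-0.6, 0.3, -2.4]
width: 0.0599
finger_force: 30.0
```

Call:
{"api": "drive_tool", "payload": {
  "deltas": [
    [[0.0025,0,-0.0002],[0,7.5,0]],
    [[0.0025,0,-0.0002],[0,7.5,0]],
    [[0.0025,0,-0.0002],[0,7.5,0]],
    [[0.0025,0,-0.0002],[0,7.5,0]],
    [[0.0025,0,-0.0002],[0,7.5,0]],
    [[0.0025,0,-0.0002],[0,7.5,0]],
    [[0,0,0],[0,0,0]],
    [[0,0,0],[0,0,0]]
  ]
}}

```text
time_s: 22.25
eef_pos: [0.5217, -0.2651, 0.0835]
tcp_rot: [0.955, 0.01, 0.296, -0.006]
wrist_force: [0.3, -0.3, -1.1]
width: 0.0598
finger_force: 30.0
```

```bash
python3 -c "
from h import *
r.grab_frame('top');r.grab_frame('top');pose()
s=plan([((.511,-.266,.042),-89,35)],gp=True,vmax=.04)
b=r.grab_frame('side');cv2.imwrite('pics/r3s.png',cv2.resize(b[80:380,220:460],(480,600))[:,:,::-1])"
```

```text
t 22.35 tcp [ 0.523  -0.2658  0.0851] gp [ 0.5122 -0.266   0.1007] psi -88.7 z [ 0.568  0.015 -0.823] F [-0.09  0.37 -0.84] T [0.01  0.527 0.007] w 0.0596 q [-0.89  0.02  2.16  0.75  0.72  0.14]
(0.511, -0.266, 0.042) -89 35 rows 2
[[[-0.0171,0.0001,0.0238],[-0.1,0.2,0.1]],[[-0.0172,0.0001,0.0237],[-0.2,0.2,0.1]]]
```

View pics/r3s.png

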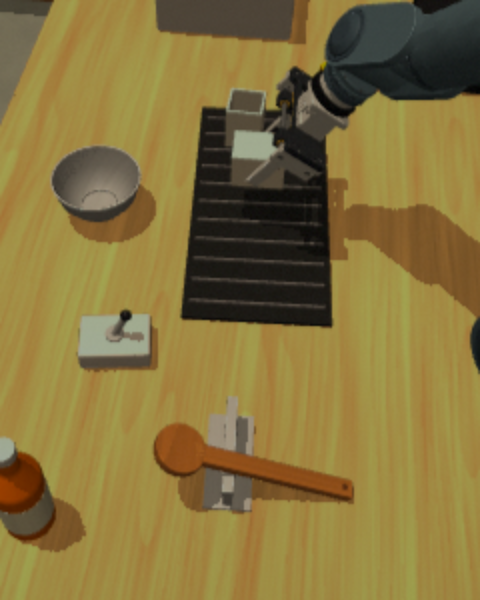

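```bash
python3 -c "
from h import *
th=np.radians(4.4);X=np.array([np.cos(th),np.sin(th)]);g=np.array([.5005,.1855])
for z in((.071,.071),(.085,.05),(.06,.09)): print(z,[proj('side',[*(g+k*X),zz]).round(1) for k,zz in((.071,z[0]),(-.157,z[1]))],[proj('top',[*(g+k*X),zz]).round(1) for k,zz in((.071,z[0]),(-.157,z[1]))])
a=r.grab_frame('top');cv2.imwrite('pics/r4.png',cv2.resize(a[165:265,190:270],(480,600),interpolation=2)[:,:,::-1])"
```

```text
(0.071, 0.071) [array([306.6, 296.6]), array([399.8, 301.9])] [array([226.6, 193. ]), array([229.6, 262.3])]
(0.085, 0.05) [array([306.5, 294. ]), array([398.5, 305.7])] [array([225.9, 192.2]), array([230.7, 262.5])]
(0.06, 0.09) [array([306.8, 298.6]), array([400.9, 298.3])] [array([227.2, 193.6]), array([228.6, 262. ])]
```

View pics/r4.png

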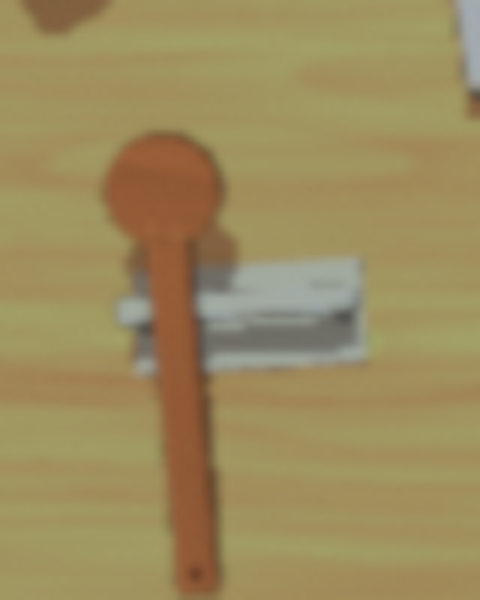

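The top view shows the spoon still on the bar, but knocked about 30 mm towards the left end and slightly turned: head (217,196), tail (223,264). I'll finish the tumbler in hand, then mend that.

Call:
{"api": "drive_tool", "payload": {
  "deltas": [
    [[-0.0171,0,0.0238],[0,0.2,0]],
    [[-0.0171,0,0.0238],[0,0.2,0]],
    [[-0.0017,0,0.0025],[0,0,0]],
    [[0,0,0],[0,0,0]],
    [[0,0,0],[0,0,0]],
    [[0,0,0],[0,0,0]]
  ]
}}

```text
time_s: 23.05
eef_pos: [0.5223, -0.2664, 0.025]
tcp_rot: [0.953, 0.01, 0.303, -0.003]
wrist_force: [0.2, -0.4, -0.9]
width: 0.0597
finger_force: 30.0
```

```bash
python3 -c "
from h import *
pose()
h=px('top',217.4,195.7,.071);t=px('top',222.7,263.6,.071);print(h,t,np.linalg.norm(h-t),np.degrees(np.arctan2(*(h-t)[1::-1])))"
```

```text
t 23.05 tcp [ 0.5223 -0.2664  0.025 ] gp [ 0.5113 -0.2666  0.0405] psi -88.8 z [ 0.577  0.012 -0.817] F [ 0.2  -0.39 -0.93] T [-0.021  0.54  -0.02 ] w 0.0597 q [-0.9   0.15  2.17  0.9   0.62 -0.05]
[0.56194466 0.22098584 0.071     ] [0.33966192 0.19545713 0.071     ] 0.22374389517711746 6.551597102100473
```

Call:
{"api": "drive_tool", "payload": {
  "deltas": [
    [[-0.0006,0,0.0008],[0,0,0]],
    [[-0.0006,0,0.0008],[0,0,0]],
    [[-0.0006,0,0.0008],[0,0,0]],
    [[0,0,0],[0,0,0]],
    [[0,0,0],[0,0,0]]
  ]
}}

```text
time_s: 23.55
eef_pos: [0.5211, -0.2653, 0.02]
tcp_rot: [0.953, 0.01, 0.302, -0.005]
wrist_force: [0.2, -0.2, -1.6]
width: 0.0598
finger_force: 30.0
```

```bash
python3 -c "
from h import *
pose()"
```

```text
t 23.55 tcp [ 0.5211 -0.2653  0.02  ] gp [ 0.5101 -0.2656  0.0355] psi -88.8 z [ 0.575  0.014 -0.818] F [ 0.19 -0.17 -1.6 ] T [ 0.019  0.548 -0.023] w 0.0598 q [-0.9   0.16  2.17  0.91  0.62 -0.06]
```

Call:
{"api": "drive_tool", "payload": {
  "deltas": [
    [[-0.0006,0,0.0008],[0,0,0]],
    [[0,0,0],[0,0,0]],
    [[0,0,0],[0,0,0]],
    [[0,0,0],[0,0,0]]
  ]
}}

```text
time_s: 23.95
eef_pos: [0.5214, -0.2656, 0.0195]
tcp_rot: [0.953, 0.01, 0.302, -0.004]
wrist_force: [0.1, 0.7, 3.3]
width: 0.0598
finger_force: 30.0
```

Call:
{"api": "drive_tool", "payload": {
  "deltas": [
    [[-0.0006,0,0.0008],[0,0,0]],
    [[0,0,0],[0,0,0]],
    [[0,0,0],[0,0,0]],
    [[0,0,0],[0,0,0]]
  ]
}}

```text
time_s: 24.35
eef_pos: [0.5218, -0.2657, 0.0194]
tcp_rot: [0.953, 0.01, 0.303, -0.004]
wrist_force: [-4.5, 4.1, 10.6]
width: 0.0597
finger_force: 30.0
```

Call:
{"api": "drive_tool", "payload": {
  "deltas": [
    [[0,0,0],[0,0,0]],
    [[0,0,0],[0,0,0]],
    [[0,0,0],[0,0,0]],
    [[0,0,0],[0,0,0]],
    [[0,0,0],[0,0,0]]
  ],
  "grip": 1
}}

```text
time_s: 24.85
eef_pos: [0.521, -0.2652, 0.0179]
tcp_rot: [0.953, 0.01, 0.302, -0.005]
wrist_force: [0.3, -1.1, 0.3]
width: 0.0934
finger_force: 0.0
```

Call:
{"api": "drive_tool", "payload": {
  "deltas": [
    [[0,0,-0.025],[0,0,0]],
    [[0,0,-0.035],[0,0,0]],
    [[0,0,-0.04],[0,0,0]],
    [[0,0,0],[0,0,0]],
    [[0,0,0],[0,0,0]]
  ]
}}

```text
time_s: 25.35
eef_pos: [0.4636, -0.2673, 0.1005]
tcp_rot: [0.953, 0.01, 0.302, -0.003]
wrist_force: [0.0, -0.3, -0.1]
width: 0.0938
finger_force: 0.0
```

```bash
python3 -c "
from h import *
pose()
plan([((.61,-.266,.125),-89,-55),((.5105,-.266,.040),-89,-55)],gp=True,vmax=.04)
b=r.grab_frame('side');a=r.grab_frame('top');
o=np.zeros((480,800,3),np.uint8);o[:,:400]=cv2.resize(b[100:220,290:390],(400,480),interpolation=2);o[:,400:]=cv2.resize(a[165:261,345:425],(400,480),interpolation=2)
cv2.imwrite('pics/r5.png',o[:,:,::-1])"
```

```text
t 25.35 tcp [ 0.4636 -0.2673  0.1005] gp [ 0.4527 -0.2676  0.1161] psi -88.8 z [ 0.576  0.012 -0.817] F [ 0.02 -0.26 -0.14] T [ 0.021  0.396 -0.031] w 0.0938 q [-1.01 -0.13  2.27  0.75  0.81  0.06]
(0.61, -0.266, 0.125) -89 -55 rows 12
[[[0.0087,0.0001,0.0068],[0.0,-7.5,0.0]],[[0.0094,0.0002,0.0053],[0.0,-7.5,0.0]],[[0.0101,0.0001,0.0036],[0.0,-7.5,0.1]],[[0.0105,0.0001,0.002],[0.0,-7.6,0.0]],[[0.0106,0.0001,0.0003],[0.0,-7.5,0.0]],[[0.0106,0.0002,-0.0015],[0.0,-7.5,0.0]],[[0.0103,0.0001,-0.0031],[0.0,-7.5,0.0]],[[0.0098,0.0001,-0.0048],[0.0,-7.5,0.0]]]
[[[0.0091,0.0001,-0.0064],[0.0,-7.5,0.1]],[[0.0082,0.0001,-0.0078],[0.0,-7.6,0.0]],[[0.0071,0.0001,-0.0092],[0.0,-7.5,0.0]],[[0.0058,0.0001,-0.0103],[0.0,-7.5,0.0]]]
(0.5105, -0.266, 0.04) -89 -55 rows 4
[[[0.0031,-0.0004,0.0326],[0.0,0.0,0.0]],[[0.0032,-0.0005,0.0325],[0.0,0.0,0.0]],[[0.0031,-0.0004,0.0326],[0.0,0.0,0.0]],[[0.0032,-0.0004,0.0325],[0.0,0.0,0.0]]]
```

View pics/r5.png

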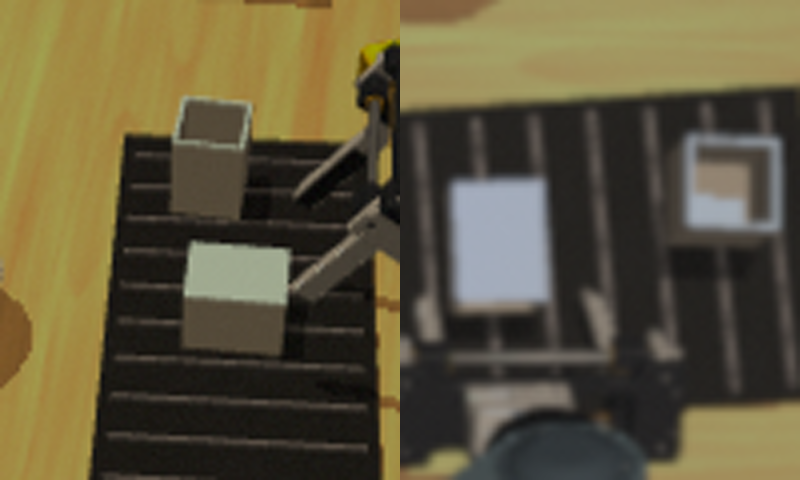

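Tumbler 1 lies flat on its side, with its mouth towards the robot. Next the second half turn.

Call:
{"api": "drive_tool", "payload": {
  "deltas": [
    [[0.0087,0,0.0068],[0,-7.5,0]],
    [[0.0094,0,0.0053],[0,-7.5,0]],
    [[0.0101,0,0.0036],[0,-7.5,0]],
    [[0.0105,0,0.002],[0,-7.5,0]],
    [[0.0106,0,0.0003],[0,-7.5,0]],
    [[0.0106,0,-0.0015],[0,-7.5,0]],
    [[0.0103,0,-0.0031],[0,-7.5,0]],
    [[0.0098,0,-0.0048],[0,-7.5,0]]
  ]
}}

```text
time_s: 26.25
eef_pos: [0.5494, -0.2636, 0.1023]
tcp_rot: [0.976, 0.012, -0.216, 0.0]
wrist_force: [0.1, -0.3, 0.2]
width: 0.094
finger_force: 0.0
```

Call:
{"api": "drive_tool", "payload": {
  "deltas": [
    [[0.0091,0,-0.0064],[0,-7.5,0]],
    [[0.0082,0,-0.0078],[0,-7.5,0]],
    [[0.0071,0,-0.0092],[0,-7.5,0]],
    [[0.0058,0,-0.0103],[0,-7.5,0]],
    [[0,0,0],[0,0,0]],
    [[0,0,0],[0,0,0]],
    [[0,0,0],[0,0,0]],
    [[0,0,0],[0,0,0]]
  ]
}}

```text
time_s: 27.05
eef_pos: [0.5937, -0.2643, 0.1165]
tcp_rot: [0.89, 0.01, -0.456, 0.004]
wrist_force: [0.2, -0.5, -0.0]
width: 0.0942
finger_force: 0.0
```

```bash
python3 -c "
from h import *
pose();print(px('top',364.8,213.4,.068))
plan([((.5105,-.266,.040),-89,-55)],gp=True,vmax=.04)"
```

```text
t 27.05 tcp [ 0.5937 -0.2643  0.1165] gp [ 0.6091 -0.264   0.1276] psi -88.8 z [-0.812 -0.016 -0.584] F [ 0.22 -0.47 -0.02] T [-0.009 -0.197 -0.039] w 0.0942 q [-0.44  0.93  0.97 -0.43  2.1   1.06]
[ 0.50495124 -0.26583141  0.068     ]
(0.5105, -0.266, 0.04) -89 -55 rows 4
[[[0.0033,0.0,0.0328],[0.0,-0.2,0.1]],[[0.0034,0.0,0.0328],[0.1,-0.2,0.0]],[[0.0036,0.0001,0.0328],[0.0,-0.2,0.1]],[[0.0036,0.0,0.0328],[0.0,-0.1,0.0]]]
```

Call:
{"api": "drive_tool", "payload": {
  "deltas": [
    [[0.0035,0,0.033],[0,-0.2,0]],
    [[0.0035,0,0.033],[0,-0.2,0]],
    [[0.0035,0,0.033],[0,-0.2,0]],
    [[0.0035,0,0.033],[0,-0.1,0]],
    [[0,0,0],[0,0,0]],
    [[0,0,0],[0,0,0]],
    [[0,0,0],[0,0,0]],
    [[0,0,0],[0,0,0]]
  ]
}}

```text
time_s: 27.85
eef_pos: [0.4958, -0.2664, 0.0284]
tcp_rot: [0.887, 0.01, -0.461, 0.005]
wrist_force: [0.7, 0.4, 0.6]
width: 0.094
finger_force: 0.0
```

Call:
{"api": "drive_tool", "payload": {
  "deltas": [
    [[0,0,0],[0,0,0]],
    [[0,0,0],[0,0,0]],
    [[0,0,0],[0,0,0]],
    [[0,0,0],[0,0,0]],
    [[0,0,0],[0,0,0]],
    [[0,0,0],[0,0,0]]
  ],
  "grip": 0
}}

```text
time_s: 28.45
eef_pos: [0.4939, -0.2657, 0.0266]
tcp_rot: [0.886, 0.01, -0.463, 0.003]
wrist_force: [0.7, -0.8, 0.4]
width: 0.0599
finger_force: 30.0
```

```bash
python3 -c "
from h import *
pose()"
```

```text
t 28.45 tcp [ 0.4939 -0.2657  0.0266] gp [ 0.5094 -0.2654  0.0374] psi -88.7 z [-0.821 -0.016 -0.571] F [ 0.74 -0.8   0.41] T [ 0.008 -0.309  0.05 ] w 0.0599 q [-0.49  0.86  1.28 -0.44  1.87  1.12]
```

Call:
{"api": "drive_tool", "payload": {
  "deltas": [
    [[-0.025,0,-0.0175],[0,0,0]],
    [[-0.025,0,-0.0175],[0,0,0]],
    [[0,0,0],[0,0,0]],
    [[0,0,0],[0,0,0]]
  ]
}}

```text
time_s: 28.85
eef_pos: [0.4943, -0.266, 0.0875]
tcp_rot: [0.887, 0.01, -0.462, 0.004]
wrist_force: [0.6, -0.7, -1.6]
width: 0.0596
finger_force: 30.0
```

Call:
{"api": "drive_tool", "payload": {
  "deltas": [
    [[0.0025,0,-0.0002],[0,7.5,0]],
    [[0.0025,0,-0.0002],[0,7.5,0]],
    [[0.0025,0,-0.0002],[0,7.5,0]],
    [[0.0025,0,-0.0002],[0,7.5,0]],
    [[0.0025,0,-0.0002],[0,7.5,0]],
    [[0.0025,0,-0.0002],[0,7.5,0]],
    [[0,0,0],[0,0,0]]
  ]
}}

```text
time_s: 29.55
eef_pos: [0.5034, -0.2646, 0.0784]
tcp_rot: [0.996, 0.01, -0.09, -0.002]
wrist_force: [-0.6, 0.3, -1.7]
width: 0.0598
finger_force: 30.0
```

Call:
{"api": "drive_tool", "payload": {
  "deltas": [
    [[0.0025,0,-0.0002],[0,7.5,0]],
    [[0.0025,0,-0.0002],[0,7.5,0]],
    [[0.0025,0,-0.0002],[0,7.5,0]],
    [[0.0025,0,-0.0002],[0,7.5,0]],
    [[0.0025,0,-0.0002],[0,7.5,0]],
    [[0.0025,0,-0.0002],[0,7.5,0]],
    [[0,0,0],[0,0,0]],
    [[0,0,0],[0,0,0]]
  ]
}}

```text
time_s: 30.35
eef_pos: [0.5204, -0.2648, 0.0819]
tcp_rot: [0.955, 0.01, 0.295, -0.007]
wrist_force: [1.0, -0.8, -1.9]
width: 0.0598
finger_force: 30.0
```

Call:
{"api": "drive_tool", "payload": {
  "deltas": [
    [[0,0,0],[0,0,0]],
    [[0,0,0],[0,0,0]],
    [[0,0,0],[0,0,0]]
  ]
}}

```text
time_s: 30.65
eef_pos: [0.5216, -0.2652, 0.0837]
tcp_rot: [0.955, 0.011, 0.297, -0.005]
wrist_force: [0.1, -0.4, -0.8]
width: 0.0599
finger_force: 30.0
```

```bash
python3 -c "
from h import *
pose()
plan([((.508,-.266,.053),-89,35)],gp=True,vmax=.03)"
```

```text
t 30.65 tcp [ 0.5216 -0.2652  0.0837] gp [ 0.5108 -0.2655  0.0993] psi -88.6 z [ 0.567  0.016 -0.823] F [ 0.05 -0.38 -0.81] T [-0.049  0.487  0.015] w 0.0599 q [-0.89  0.02  2.16  0.75  0.72  0.14]
(0.508, -0.266, 0.053) -89 35 rows 2
[[[-0.0142,0.0004,0.0183],[-0.2,0.2,0.1]],[[-0.0143,0.0003,0.0182],[-0.2,0.2,0.1]]]
```

Call:
{"api": "drive_tool", "payload": {
  "deltas": [
    [[-0.0142,0,0.0182],[0,0.2,0]],
    [[-0.0142,0,0.0182],[0,0,0]],
    [[0,0,0],[0,0,0]],
    [[0,0,0],[0,0,0]],
    [[0,0,0],[0,0,0]],
    [[0,0,0],[0,0,0]]
  ]
}}

```text
time_s: 31.25
eef_pos: [0.5189, -0.2658, 0.0386]
tcp_rot: [0.954, 0.01, 0.3, -0.004]
wrist_force: [1.0, 0.4, -0.6]
width: 0.0601
finger_force: 30.0
```

Call:
{"api": "drive_tool", "payload": {
  "deltas": [
    [[-0.0012,0,0.0016],[0,0,0]],
    [[0,0,0],[0,0,0]],
    [[0,0,0],[0,0,0]],
    [[0,0,0],[0,0,0]]
  ]
}}

```text
time_s: 31.65
eef_pos: [0.5181, -0.2651, 0.0352]
tcp_rot: [0.954, 0.01, 0.299, -0.005]
wrist_force: [0.1, -0.0, -0.9]
width: 0.0599
finger_force: 30.0
```

Call:
{"api": "drive_tool", "payload": {
  "deltas": [
    [[-0.0006,0,0.0008],[0,0,0]],
    [[0,0,0],[0,0,0]],
    [[0,0,0],[0,0,0]],
    [[0,0,0],[0,0,0]]
  ]
}}

```text
time_s: 32.05
eef_pos: [0.518, -0.265, 0.0341]
tcp_rot: [0.954, 0.01, 0.299, -0.005]
wrist_force: [-0.2, -0.2, -1.3]
width: 0.0601
finger_force: 30.0
```

```bash
python3 -c "
from h import *
pose()"
```

```text
t 32.05 tcp [ 0.518  -0.265   0.0341] gp [ 0.5072 -0.2653  0.0497] psi -88.7 z [ 0.57   0.016 -0.821] F [-0.21 -0.17 -1.26] T [-0.034  0.532  0.002] w 0.0601 q [-0.9   0.12  2.17  0.86  0.64 -0.01]
```

Call:
{"api": "drive_tool", "payload": {
  "deltas": [
    [[-0.0006,0,0.0008],[0,0,0]],
    [[0,0,0],[0,0,0]],
    [[0,0,0],[0,0,0]],
    [[0,0,0],[0,0,0]]
  ]
}}

```text
time_s: 32.45
eef_pos: [0.518, -0.265, 0.0331]
tcp_rot: [0.954, 0.01, 0.299, -0.005]
wrist_force: [-0.2, 0.2, 0.1]
width: 0.0597
finger_force: 30.0
```

Call:
{"api": "drive_tool", "payload": {
  "deltas": [
    [[-0.0006,0,0.0008],[0,0,0]],
    [[0,0,0],[0,0,0]],
    [[0,0,0],[0,0,0]],
    [[0,0,0],[0,0,0]]
  ]
}}

```text
time_s: 32.85
eef_pos: [0.518, -0.2651, 0.0322]
tcp_rot: [0.954, 0.01, 0.299, -0.005]
wrist_force: [0.1, 0.4, -0.5]
width: 0.0599
finger_force: 30.0
```

Call:
{"api": "drive_tool", "payload": {
  "deltas": [
    [[-0.0006,0,0.0008],[0,0,0]],
    [[0,0,0],[0,0,0]],
    [[0,0,0],[0,0,0]],
    [[0,0,0],[0,0,0]]
  ]
}}

```text
time_s: 33.25
eef_pos: [0.5185, -0.2653, 0.0322]
tcp_rot: [0.954, 0.01, 0.3, -0.005]
wrist_force: [-3.3, 1.9, 7.5]
width: 0.0601
finger_force: 30.0
```

Call:
{"api": "drive_tool", "payload": {
  "deltas": [
    [[0,0,0],[0,0,0]],
    [[0,0,0],[0,0,0]],
    [[0,0,0],[0,0,0]],
    [[0,0,0],[0,0,0]],
    [[0,0,0],[0,0,0]]
  ],
  "grip": 1
}}

```text
time_s: 33.75
eef_pos: [0.5179, -0.2649, 0.031]
tcp_rot: [0.954, 0.01, 0.299, -0.005]
wrist_force: [-0.0, -0.5, -0.2]
width: 0.0934
finger_force: 0.0
```

Call:
{"api": "drive_tool", "payload": {
  "deltas": [
    [[0,0,-0.025],[0,0,0]],
    [[0,0,-0.035],[0,0,0]],
    [[0,0,-0.04],[0,0,0]],
    [[0,0,-0.03],[0,0,0]],
    [[0,0,0],[0,0,0]],
    [[0,0,0],[0,0,0]]
  ]
}}

```text
time_s: 34.35
eef_pos: [0.4438, -0.2674, 0.138]
tcp_rot: [0.954, 0.01, 0.299, -0.005]
wrist_force: [0.0, 1.1, -0.1]
width: 0.094
finger_force: 0.0
```

```bash
python3 -c "
from h import *
pose()
plan([((.57,-.4166,.19),-90.8,-10),((.645,-.4166,.14),-90.8,-55)],gp=True,vmax=.04)"
```

```text
t 34.35 tcp [ 0.4438 -0.2674  0.138 ] gp [ 0.433  -0.2677  0.1536] psi -88.8 z [ 0.571  0.015 -0.821] F [ 0.04  1.06 -0.06] T [0.066 0.418 0.002] w 0.094 q [-1.05 -0.25  2.28  0.69  0.92  0.12]
(0.57, -0.4166, 0.19) -90.8 -10 rows 6
[[[0.0193,0.0253,0.0075],[-0.1,-7.5,0.3]],[[0.0203,0.0252,0.0047],[-0.1,-7.4,0.4]],[[0.0209,0.025,0.0017],[-0.1,-7.5,0.3]],[[0.0211,0.0249,-0.0014],[-0.1,-7.5,0.3]],[[0.0209,0.0248,-0.0043],[-0.1,-7.4,0.4]],[[0.0203,0.0246,-0.0073],[-0.1,-7.5,0.3]]]
(0.645, -0.4166, 0.14) -90.8 -55 rows 6
[[[0.0113,-0.0002,0.0059],[0.0,-7.5,0.0]],[[0.0119,-0.0001,0.004],[0.0,-7.5,0.0]],[[0.0124,-0.0002,0.0021],[0.0,-7.5,0.0]],[[0.0125,-0.0001,0.0002],[0.0,-7.5,0.0]],[[0.0125,-0.0002,-0.0018],[0.0,-7.5,0.0]],[[0.0121,-0.0002,-0.0038],[0.0,-7.5,0.0]]]
```

Call:
{"api": "drive_tool", "payload": {
  "deltas": [
    [[0.0193,0.0253,0.0065],[-0.1,-7.5,0.3]],
    [[0.0203,0.0252,0.0045],[-0.1,-7.5,0.3]],
    [[0.0209,0.025,0.0017],[-0.1,-7.5,0.3]],
    [[0.0211,0.0249,-0.0014],[-0.1,-7.5,0.3]],
    [[0.0209,0.0248,-0.0043],[-0.1,-7.5,0.4]],
    [[0.0203,0.0246,-0.0073],[-0.1,-7.5,0.4]],
    [[0,0,0],[0,0,0]]
  ]
}}

```text
time_s: 35.05
eef_pos: [0.5706, -0.4168, 0.1636]
tcp_rot: [0.996, -0.005, -0.092, -0.003]
wrist_force: [-0.8, 1.3, -0.5]
width: 0.0937
finger_force: 0.0
```

Call:
{"api": "drive_tool", "payload": {
  "deltas": [
    [[0.0113,0,0.0059],[0,-7.5,0]],
    [[0.0119,0,0.004],[0,-7.5,0]],
    [[0.0124,0,0.0021],[0,-7.5,0]],
    [[0.0125,0,0.0002],[0,-7.5,0]],
    [[0.0125,0,-0.0018],[0,-7.5,0]],
    [[0.0121,0,-0.0038],[0,-7.5,0]],
    [[0,0,0],[0,0,0]],
    [[0,0,0],[0,0,0]]
  ]
}}

```text
time_s: 35.85
eef_pos: [0.6279, -0.4154, 0.1232]
tcp_rot: [0.885, -0.004, -0.466, -0.005]
wrist_force: [-0.2, -0.3, 0.3]
width: 0.0936
finger_force: 0.0
```

Call:
{"api": "drive_tool", "payload": {
  "deltas": [
    [[0,0,0],[0,0,0]],
    [[0,0,0],[0,0,0]],
    [[0,0,0],[0,0,0]]
  ]
}}

```text
time_s: 36.15
eef_pos: [0.6293, -0.4178, 0.1347]
tcp_rot: [0.888, -0.007, -0.461, -0.002]
wrist_force: [-0.4, 0.6, 0.5]
width: 0.0936
finger_force: 0.0
```

```bash
python3 -c "
from h import *
pose()
plan([((.544,-.4166,.049),-90.8,-55)],gp=True,vmax=.04)
b=r.grab_frame('side');cv2.imwrite('pics/r6.png',cv2.resize(b[90:240,280:400],(640,800),interpolation=2)[:600,:,::-1])"
```

```text
t 36.15 tcp [ 0.6293 -0.4178  0.1347] gp [ 0.6448 -0.418   0.1457] psi -90.8 z [-0.818  0.01  -0.575] F [-0.37  0.58  0.49] T [ 0.017 -0.196  0.009] w 0.0936 q [-0.57  1.2   0.48 -0.59  2.24  0.83]
(0.544, -0.4166, 0.049) -90.8 -55 rows 4
[[[0.0052,-0.0001,0.0345],[0.0,0.0,0.0]],[[0.0053,-0.0001,0.0345],[0.1,-0.1,-0.1]],[[0.0053,0.0,0.0346],[0.0,0.0,0.0]],[[0.0053,0.0,0.0345],[0.0,0.0,0.0]]]
```

View pics/r6.png

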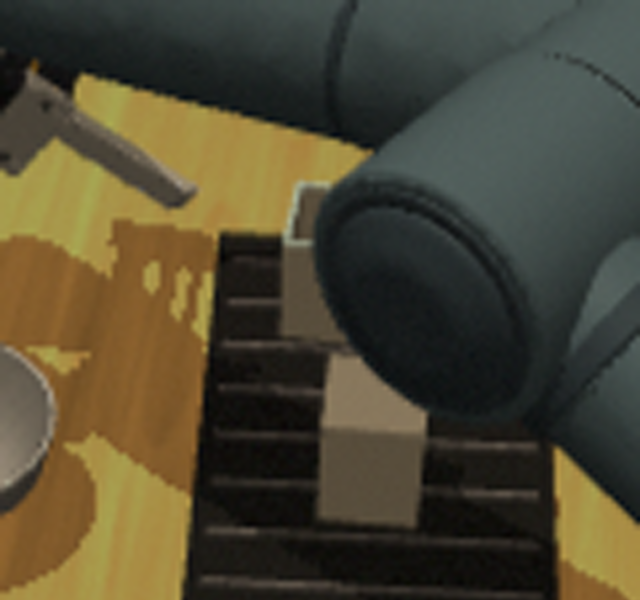

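Tumbler 1 now stands mouth-down (solid top at about (378,390) in this crop), and tumbler 2 is still mouth-up. Grasping tumbler 2.

Call:
{"api": "drive_tool", "payload": {
  "deltas": [
    [[0.0053,0,0.0345],[0,0,0]],
    [[0.0053,0,0.0345],[0,0,0]],
    [[0.0053,0,0.0345],[0,0,0]],
    [[0.0053,0,0.0345],[0,0,0]],
    [[0,0,0],[0,0,0]],
    [[0,0,0],[0,0,0]],
    [[0,0,0],[0,0,0]],
    [[0,0,0],[0,0,0]]
  ]
}}

```text
time_s: 37.0
eef_pos: [0.5298, -0.4162, 0.0354]
tcp_rot: [0.887, -0.006, -0.462, -0.002]
wrist_force: [-0.3, 0.5, 0.2]
width: 0.094
finger_force: 0.0
```

Call:
{"api": "drive_tool", "payload": {
  "deltas": [
    [[0,0,0],[0,0,0]],
    [[0,0,0],[0,0,0]],
    [[0,0,0],[0,0,0]],
    [[0,0,0],[0,0,0]],
    [[0,0,0],[0,0,0]],
    [[0,0,0],[0,0,0]]
  ],
  "grip": 0
}}

```text
time_s: 37.6
eef_pos: [0.5277, -0.4155, 0.0332]
tcp_rot: [0.886, -0.006, -0.463, -0.003]
wrist_force: [1.7, -0.0, 0.0]
width: 0.0599
finger_force: 30.0
```

```bash
python3 -c "
from h import *
pose()"
```

```text
t 37.6 tcp [ 0.5277 -0.4155  0.0332] gp [ 0.5433 -0.4157  0.044 ] psi -90.8 z [-0.821  0.011 -0.57 ] F [ 1.74 -0.03  0.  ] T [-0.061 -0.376  0.078] w 0.0599 q [-0.64  1.05  0.93 -0.54  1.96  0.96]
```

Call:
{"api": "drive_tool", "payload": {
  "deltas": [
    [[-0.0215,0,-0.0153],[0,0,0]],
    [[-0.0215,0,-0.0153],[0,0,0]],
    [[0,0,0],[0,0,0]],
    [[0,0,0],[0,0,0]]
  ]
}}

```text
time_s: 38.0
eef_pos: [0.5285, -0.4156, 0.0858]
tcp_rot: [0.886, -0.006, -0.463, -0.003]
wrist_force: [0.5, 0.5, -1.0]
width: 0.0598
finger_force: 30.0
```

Call:
{"api": "drive_tool", "payload": {
  "deltas": [
    [[0.0025,0,-0.0002],[0,7.5,0]],
    [[0.0025,0,-0.0002],[0,7.5,0]],
    [[0.0025,0,-0.0002],[0,7.5,0]],
    [[0.0025,0,-0.0002],[0,7.5,0]],
    [[0.0025,0,-0.0002],[0,7.5,0]],
    [[0.0025,0,-0.0002],[0,7.5,0]],
    [[0,0,0],[0,0,0]]
  ]
}}

```text
time_s: 38.7
eef_pos: [0.5376, -0.4149, 0.0768]
tcp_rot: [0.996, -0.008, -0.09, -0.002]
wrist_force: [0.2, -0.5, -1.8]
width: 0.06
finger_force: 30.0
```

Call:
{"api": "drive_tool", "payload": {
  "deltas": [
    [[0.0025,0,-0.0002],[0,7.5,0]],
    [[0.0025,0,-0.0002],[0,7.5,0]],
    [[0.0025,0,-0.0002],[0,7.5,0]],
    [[0.0025,0,-0.0002],[0,7.5,0]],
    [[0.0025,0,-0.0002],[0,7.5,0]],
    [[0.0025,0,-0.0002],[0,7.5,0]],
    [[0,0,0],[0,0,0]],
    [[0,0,0],[0,0,0]]
  ]
}}

```text
time_s: 39.5
eef_pos: [0.5547, -0.4153, 0.08]
tcp_rot: [0.955, -0.006, 0.297, 0.0]
wrist_force: [-0.1, -0.0, -0.6]
width: 0.0599
finger_force: 30.0
```

Call:
{"api": "drive_tool", "payload": {
  "deltas": [
    [[0,0,0],[0,0,0]],
    [[0,0,0],[0,0,0]],
    [[0,0,0],[0,0,0]]
  ]
}}

```text
time_s: 39.8
eef_pos: [0.5559, -0.4158, 0.0821]
tcp_rot: [0.954, -0.006, 0.299, 0.002]
wrist_force: [-0.1, 0.5, -1.6]
width: 0.0597
finger_force: 30.0
```

```bash
python3 -c "
from h import *
pose()
plan([((.544,-.4166,.041),-90.8,35)],gp=True,vmax=.03)"
```

```text
t 39.8 tcp [ 0.5559 -0.4158  0.0821] gp [ 0.5451 -0.4157  0.0977] psi -90.7 z [ 0.57  -0.007 -0.822] F [-0.11  0.49 -1.6 ] T [-0.035  0.558  0.023] w 0.0597 q [-1.    0.29  1.85  0.74  0.79  0.1 ]
(0.544, -0.4166, 0.041) -90.8 35 rows 2
[[[-0.0166,0.0004,0.023],[0.0,0.1,0.1]],[[-0.0166,0.0005,0.023],[-0.1,0.1,0.0]]]
```

Call:
{"api": "drive_tool", "payload": {
  "deltas": [
    [[-0.0166,0,0.023],[0,0.1,0]],
    [[-0.0166,0,0.023],[0,0.1,0]],
    [[0,0,0],[0,0,0]],
    [[0,0,0],[0,0,0]],
    [[0,0,0],[0,0,0]],
    [[0,0,0],[0,0,0]]
  ]
}}

```text
time_s: 40.4
eef_pos: [0.5547, -0.4165, 0.0265]
tcp_rot: [0.954, -0.006, 0.301, 0.003]
wrist_force: [0.4, 0.4, -0.4]
width: 0.0597
finger_force: 30.0
```

Call:
{"api": "drive_tool", "payload": {
  "deltas": [
    [[-0.0012,0,0.0016],[0,0,0]],
    [[0,0,0],[0,0,0]],
    [[0,0,0],[0,0,0]],
    [[0,0,0],[0,0,0]]
  ]
}}

```text
time_s: 40.8
eef_pos: [0.554, -0.4158, 0.0229]
tcp_rot: [0.954, -0.006, 0.3, 0.002]
wrist_force: [0.8, -0.9, -0.9]
width: 0.0594
finger_force: 30.0
```

Call:
{"api": "drive_tool", "payload": {
  "deltas": [
    [[-0.0006,0,0.0008],[0,0,0]],
    [[0,0,0],[0,0,0]],
    [[0,0,0],[0,0,0]],
    [[0,0,0],[0,0,0]]
  ]
}}

```text
time_s: 41.2
eef_pos: [0.554, -0.4158, 0.0218]
tcp_rot: [0.954, -0.006, 0.3, 0.002]
wrist_force: [0.5, 0.1, -1.1]
width: 0.0599
finger_force: 30.0
```

Call:
{"api": "drive_tool", "payload": {
  "deltas": [
    [[-0.0006,0,0.0008],[0,0,0]],
    [[0,0,0],[0,0,0]],
    [[0,0,0],[0,0,0]],
    [[0,0,0],[0,0,0]]
  ]
}}

```text
time_s: 41.6
eef_pos: [0.5539, -0.4158, 0.0209]
tcp_rot: [0.954, -0.006, 0.3, 0.002]
wrist_force: [-0.1, 0.3, -1.8]
width: 0.06
finger_force: 30.0
```

Call:
{"api": "drive_tool", "payload": {
  "deltas": [
    [[-0.0006,0,0.0008],[0,0,0]],
    [[0,0,0],[0,0,0]],
    [[0,0,0],[0,0,0]],
    [[0,0,0],[0,0,0]]
  ]
}}

```text
time_s: 42.0
eef_pos: [0.5541, -0.4159, 0.0202]
tcp_rot: [0.954, -0.006, 0.301, 0.002]
wrist_force: [-1.0, 0.4, 2.6]
width: 0.0601
finger_force: 30.0
```

Call:
{"api": "drive_tool", "payload": {
  "deltas": [
    [[-0.0006,0,0.0008],[0,0,0]],
    [[0,0,0],[0,0,0]],
    [[0,0,0],[0,0,0]],
    [[0,0,0],[0,0,0]]
  ]
}}

```text
time_s: 42.4
eef_pos: [0.5543, -0.4161, 0.0201]
tcp_rot: [0.954, -0.006, 0.301, 0.002]
wrist_force: [-4.1, 3.0, 7.8]
width: 0.06
finger_force: 30.0
```

Call:
{"api": "drive_tool", "payload": {
  "deltas": [
    [[0,0,0],[0,0,0]],
    [[0,0,0],[0,0,0]],
    [[0,0,0],[0,0,0]],
    [[0,0,0],[0,0,0]],
    [[0,0,0],[0,0,0]]
  ],
  "grip": 1
}}

```text
time_s: 42.9
eef_pos: [0.5538, -0.4157, 0.0187]
tcp_rot: [0.954, -0.006, 0.3, 0.002]
wrist_force: [-0.2, -1.0, -0.3]
width: 0.0932
finger_force: 0.0
```

Call:
{"api": "drive_tool", "payload": {
  "deltas": [
    [[0,0,-0.025],[0,0,0]],
    [[0,0,-0.035],[0,0,0]],
    [[0,0,-0.04],[0,0,0]],
    [[0,0,0],[0,0,0]],
    [[0,0,0],[0,0,0]]
  ]
}}

```text
time_s: 43.4
eef_pos: [0.4965, -0.4156, 0.1014]
tcp_rot: [0.954, -0.006, 0.301, 0.002]
wrist_force: [0.3, -0.0, 0.2]
width: 0.0945
finger_force: 0.0
```

Call:
{"api": "drive_tool", "payload": {
  "deltas": [
    [[0.0087,0,0.0068],[0,-7.5,0]],
    [[0.0094,0,0.0053],[0,-7.5,0]],
    [[0.0101,0,0.0036],[0,-7.5,0]],
    [[0.0105,0,0.002],[0,-7.5,0]],
    [[0.0106,0,0.0003],[0,-7.5,0]],
    [[0.0106,0,-0.0015],[0,-7.5,0]],
    [[0.0103,0,-0.0031],[0,-7.5,0]],
    [[0.0098,0,-0.0048],[0,-7.5,0]]
  ]
}}

```text
time_s: 44.2
eef_pos: [0.5833, -0.415, 0.1029]
tcp_rot: [0.975, -0.006, -0.22, -0.002]
wrist_force: [0.3, -0.8, 1.7]
width: 0.0939
finger_force: 0.0
```

Call:
{"api": "drive_tool", "payload": {
  "deltas": [
    [[0.0091,0,-0.0064],[0,-7.5,0]],
    [[0.0082,0,-0.0078],[0,-7.5,0]],
    [[0.0071,0,-0.0092],[0,-7.5,0]],
    [[0.0058,0,-0.0103],[0,-7.5,0]],
    [[0,0,0],[0,0,0]],
    [[0,0,0],[0,0,0]],
    [[0,0,0],[0,0,0]],
    [[0,0,0],[0,0,0]]
  ]
}}

```text
time_s: 45.0
eef_pos: [0.6276, -0.4178, 0.1187]
tcp_rot: [0.888, -0.007, -0.46, -0.002]
wrist_force: [-0.2, 0.0, 0.7]
width: 0.094
finger_force: 0.0
```

```bash
python3 -c "
from h import *
pose()
plan([((.5415,-.416,.041),-90.8,-55)],gp=True,vmax=.04)
b=r.grab_frame('top')
# bright pixels near expected lying tumbler
import numpy as np
sub=b[185:230,390:435].astype(int);m=(sub.min(2)>120).astype(np.uint8)
n,l,st,c=cv2.connectedComponentsWithStats(m)
for i in range(1,n):
  if st[i,4]>50: print(st[i]+[390,185,0,0,0],c[i]+[390,185],px('top',*(c[i]+[390,185]),.068))"
```

```text
t 45.0 tcp [ 0.6276 -0.4178  0.1187] gp [ 0.6431 -0.4179  0.1297] psi -90.8 z [-0.816  0.01  -0.578] F [-0.2   0.01  0.66] T [ 0.002 -0.244  0.021] w 0.094 q [-0.57  1.21  0.5  -0.58  2.22  0.85]
(0.5415, -0.416, 0.041) -90.8 -55 rows 4
[[[0.0034,-0.0002,0.0335],[0.0,-0.1,0.0]],[[0.0035,-0.0002,0.0336],[0.0,0.0,-0.1]],[[0.0034,-0.0002,0.0335],[0.1,-0.1,0.0]],[[0.0036,-0.0001,0.0335],[0.0,-0.1,0.0]]]
[401 193  19  25 443] [409.71106095 204.58916479] [ 0.53489534 -0.41512179  0.068     ]
```

Call:
{"api": "drive_tool", "payload": {
  "deltas": [
    [[0.0035,0,0.0335],[0,-0.1,0]],
    [[0.0035,0,0.0335],[0,-0.1,0]],
    [[0.0035,0,0.0335],[0,0,0]],
    [[0.0035,0,0.0335],[0,0,0]],
    [[0,0,0],[0,0,0]],
    [[0,0,0],[0,0,0]],
    [[0,0,0],[0,0,0]],
    [[0,0,0],[0,0,0]]
  ]
}}

```text
time_s: 45.85
eef_pos: [0.5275, -0.4162, 0.0282]
tcp_rot: [0.887, -0.006, -0.462, -0.002]
wrist_force: [-0.1, 0.5, -0.4]
width: 0.0936
finger_force: 0.0
```

Call:
{"api": "drive_tool", "payload": {
  "deltas": [
    [[0,0,0],[0,0,0]],
    [[0,0,0],[0,0,0]],
    [[0,0,0],[0,0,0]],
    [[0,0,0],[0,0,0]],
    [[0,0,0],[0,0,0]],
    [[0,0,0],[0,0,0]]
  ],
  "grip": 0
}}

```text
time_s: 46.45
eef_pos: [0.5254, -0.4154, 0.0258]
tcp_rot: [0.886, -0.006, -0.463, -0.003]
wrist_force: [0.8, -0.4, 0.6]
width: 0.06
finger_force: 30.0
```

Call:
{"api": "drive_tool", "payload": {
  "deltas": [
    [[-0.025,0,-0.0175],[0,0,0]],
    [[-0.025,0,-0.0175],[0,0,0]],
    [[0,0,0],[0,0,0]],
    [[0,0,0],[0,0,0]]
  ]
}}

```text
time_s: 46.85
eef_pos: [0.5259, -0.4156, 0.0869]
tcp_rot: [0.886, -0.006, -0.463, -0.003]
wrist_force: [-0.2, -0.3, -1.0]
width: 0.0597
finger_force: 30.0
```

Call:
{"api": "drive_tool", "payload": {
  "deltas": [
    [[0.0025,0,-0.0002],[0,7.5,0]],
    [[0.0025,0,-0.0002],[0,7.5,0]],
    [[0.0025,0,-0.0002],[0,7.5,0]],
    [[0.0025,0,-0.0002],[0,7.5,0]],
    [[0.0025,0,-0.0002],[0,7.5,0]],
    [[0.0025,0,-0.0002],[0,7.5,0]],
    [[0,0,0],[0,0,0]]
  ]
}}

```text
time_s: 47.55
eef_pos: [0.5349, -0.4148, 0.0775]
tcp_rot: [0.996, -0.008, -0.09, -0.002]
wrist_force: [0.9, 0.1, -1.7]
width: 0.0599
finger_force: 30.0
```

Call:
{"api": "drive_tool", "payload": {
  "deltas": [
    [[0.0025,0,-0.0002],[0,7.5,0]],
    [[0.0025,0,-0.0002],[0,7.5,0]],
    [[0.0025,0,-0.0002],[0,7.5,0]],
    [[0.0025,0,-0.0002],[0,7.5,0]],
    [[0.0025,0,-0.0002],[0,7.5,0]],
    [[0.0025,0,-0.0002],[0,7.5,0]],
    [[0,0,0],[0,0,0]],
    [[0,0,0],[0,0,0]]
  ]
}}

```text
time_s: 48.35
eef_pos: [0.5521, -0.4152, 0.0809]
tcp_rot: [0.955, -0.006, 0.297, 0.0]
wrist_force: [-0.1, -0.7, -0.2]
width: 0.0595
finger_force: 30.0
```

Call:
{"api": "drive_tool", "payload": {
  "deltas": [
    [[0,0,0],[0,0,0]],
    [[0,0,0],[0,0,0]],
    [[0,0,0],[0,0,0]]
  ]
}}

```text
time_s: 48.65
eef_pos: [0.5533, -0.4158, 0.0831]
tcp_rot: [0.954, -0.006, 0.299, 0.002]
wrist_force: [0.6, 0.8, -1.1]
width: 0.0598
finger_force: 30.0
```

```bash
python3 -c "
from h import *
pose()
plan([((.541,-.416,.055),-90.8,35)],gp=True,vmax=.03)"
```

```text
t 48.65 tcp [ 0.5533 -0.4158  0.0831] gp [ 0.5425 -0.4157  0.0987] psi -90.7 z [ 0.57  -0.007 -0.822] F [ 0.56  0.77 -1.07] T [ 0.011  0.576 -0.003] w 0.0598 q [-1.01  0.28  1.86  0.74  0.79  0.09]
(0.541, -0.416, 0.055) -90.8 35 rows 2
[[[-0.013,0.0002,0.0175],[0.0,0.1,0.1]],[[-0.0131,0.0002,0.0176],[-0.1,0.1,0.0]]]
```

Call:
{"api": "drive_tool", "payload": {
  "deltas": [
    [[-0.013,0,0.0175],[0,0.1,0]],
    [[-0.013,0,0.0175],[0,0.1,0]],
    [[0,0,0],[0,0,0]],
    [[0,0,0],[0,0,0]],
    [[0,0,0],[0,0,0]],
    [[0,0,0],[0,0,0]]
  ]
}}

```text
time_s: 49.25
eef_pos: [0.5517, -0.4166, 0.0407]
tcp_rot: [0.954, -0.006, 0.301, 0.003]
wrist_force: [-0.4, -0.8, -0.3]
width: 0.0603
finger_force: 30.0
```

Call:
{"api": "drive_tool", "payload": {
  "deltas": [
    [[-0.0006,0,0.0008],[0,0,0]],
    [[0,0,0],[0,0,0]],
    [[0,0,0],[0,0,0]],
    [[0,0,0],[0,0,0]]
  ]
}}

```text
time_s: 49.65
eef_pos: [0.551, -0.4158, 0.0381]
tcp_rot: [0.954, -0.006, 0.3, 0.002]
wrist_force: [0.4, -0.4, -1.9]
width: 0.0599
finger_force: 30.0
```

Call:
{"api": "drive_tool", "payload": {
  "deltas": [
    [[-0.0006,0,0.0008],[0,0,0]],
    [[0,0,0],[0,0,0]],
    [[0,0,0],[0,0,0]],
    [[0,0,0],[0,0,0]]
  ]
}}

```text
time_s: 50.05
eef_pos: [0.551, -0.4158, 0.037]
tcp_rot: [0.954, -0.006, 0.3, 0.002]
wrist_force: [-0.9, -0.7, -0.8]
width: 0.0596
finger_force: 30.0
```

Call:
{"api": "drive_tool", "payload": {
  "deltas": [
    [[-0.0006,0,0.0008],[0,0,0]],
    [[0,0,0],[0,0,0]],
    [[0,0,0],[0,0,0]],
    [[0,0,0],[0,0,0]]
  ]
}}

```text
time_s: 50.45
eef_pos: [0.551, -0.4158, 0.036]
tcp_rot: [0.954, -0.006, 0.3, 0.002]
wrist_force: [-0.3, 0.2, -1.3]
width: 0.0599
finger_force: 30.0
```

Call:
{"api": "drive_tool", "payload": {
  "deltas": [
    [[-0.0006,0,0.0008],[0,0,0]],
    [[0,0,0],[0,0,0]],
    [[0,0,0],[0,0,0]],
    [[0,0,0],[0,0,0]]
  ]
}}

```text
time_s: 50.85
eef_pos: [0.5509, -0.4158, 0.035]
tcp_rot: [0.954, -0.006, 0.3, 0.002]
wrist_force: [-0.0, -0.4, -1.6]
width: 0.06
finger_force: 30.0
```

Call:
{"api": "drive_tool", "payload": {
  "deltas": [
    [[-0.0006,0,0.0008],[0,0,0]],
    [[0,0,0],[0,0,0]],
    [[0,0,0],[0,0,0]],
    [[0,0,0],[0,0,0]]
  ]
}}

```text
time_s: 51.25
eef_pos: [0.5511, -0.416, 0.0344]
tcp_rot: [0.954, -0.006, 0.301, 0.002]
wrist_force: [-0.2, 0.7, 2.2]
width: 0.06
finger_force: 30.0
```

Call:
{"api": "drive_tool", "payload": {
  "deltas": [
    [[-0.0006,0,0.0008],[0,0,0]],
    [[0,0,0],[0,0,0]],
    [[0,0,0],[0,0,0]],
    [[0,0,0],[0,0,0]]
  ]
}}

```text
time_s: 51.65
eef_pos: [0.5512, -0.416, 0.0344]
tcp_rot: [0.954, -0.006, 0.301, 0.002]
wrist_force: [-5.1, 3.5, 9.6]
width: 0.0601
finger_force: 30.0
```

Call:
{"api": "drive_tool", "payload": {
  "deltas": [
    [[0,0,0],[0,0,0]],
    [[0,0,0],[0,0,0]],
    [[0,0,0],[0,0,0]],
    [[0,0,0],[0,0,0]],
    [[0,0,0],[0,0,0]]
  ],
  "grip": 1
}}

```text
time_s: 52.15
eef_pos: [0.5508, -0.4157, 0.0328]
tcp_rot: [0.954, -0.006, 0.3, 0.002]
wrist_force: [0.1, 0.4, -0.1]
width: 0.0934
finger_force: 0.0
```

Call:
{"api": "drive_tool", "payload": {
  "deltas": [
    [[0,0,-0.025],[0,0,0]],
    [[0,0,-0.035],[0,0,0]],
    [[0,0,-0.04],[0,0,0]],
    [[0,0,-0.04],[0,0,0]],
    [[0,0,0],[0,0,0]],
    [[0,0,0],[0,0,0]]
  ]
}}

```text
time_s: 52.75
eef_pos: [0.4705, -0.4152, 0.1483]
tcp_rot: [0.954, -0.006, 0.301, 0.003]
wrist_force: [-0.1, -0.4, -0.3]
width: 0.0939
finger_force: 0.0
```

```bash
cat > sp.py <<'E'
from h import *
def spoon(n,z=.071):
    a=r.grab_frame(n).astype(int)
    x0,y0,x1,y1=(170,160,275,290) if n=="top" else (250,230,470,400)
    s=a[y0:y1,x0:x1];m=((s[...,0]>1.75*s[...,2])&(s[...,0]>1.35*s[...,1])&(s[...,0]>90)).astype(np.uint8)
    k,l,st,c=cv2.connectedComponentsWithStats(m);i=1+np.argmax(st[1:,4]);P=np.argwhere(l==i)[:,::-1]+[x0,y0]
    W=np.array([px(n,u,v,z)[:2] for u,v in P]);c=W.mean(0);d=np.linalg.svd(W-c)[2][0] if 0 else np.linalg.eigh(np.cov((W-c).T))[1][:,1]
    d*=np.sign(d[0]);t=(W-c)@d;print(n,"n",len(P),"yaw pca",np.degrees(np.arctan2(d[1],d[0])).round(2),"len",np.ptp(t).round(4))
    q=(W-c)@[-d[1],d[0]];h=(t>t.min()+.02)&(t<t.min()+.15)
    pf=np.polyfit(t[h],q[h],1);print(" handle yaw",np.degrees(np.arctan2(d[1],d[0])+np.arctan(pf[0])).round(2),"tail",c+t.min()*d,"head end",c+t.max()*d,"com",c+(t.min()+.157)*d,c+(t.max()-.103)*d)
if __name__=="__main__":
    spoon("top");spoon("side")
E
python3 -c "
from sp import *
pose();spoon('top');spoon('side')
a=r.grab_frame('top');b=r.grab_frame('side');o=np.zeros((560,800,3),np.uint8)
o[:,:400]=cv2.resize(a[160:300,190:290],(400,560));o[:280,400:]=cv2.resize(a[180:250,340:440],(400,280));o[280:,400:]=cv2.resize(b[110:208,290:430],(400,280))
cv2.imwrite('pics/r7.png',o[:,:,::-1])"
```

```text
t 52.75 tcp [ 0.4705 -0.4152  0.1483] gp [ 0.4596 -0.415   0.1638] psi -90.8 z [ 0.574 -0.009 -0.819] F [-0.08 -0.38 -0.29] T [ 0.034  0.389 -0.026] w 0.0939 q [-1.15  0.06  1.98  0.7   0.94  0.06]
top n 701 yaw pca 7.34 len 0.2525
 handle yaw 7.62 tail [0.34075014 0.19469392] head end [0.59119496 0.22696726] com [0.49646259 0.21475966] [0.48903966 0.21380311]
side n 1750 yaw pca -6.92 len 0.2458
 handle yaw -0.61 tail [0.35087946 0.24586363] head end [0.59487511 0.21626158] com [0.50673661 0.22695472] [0.49262487 0.22866679]
```

View pics/r7.png

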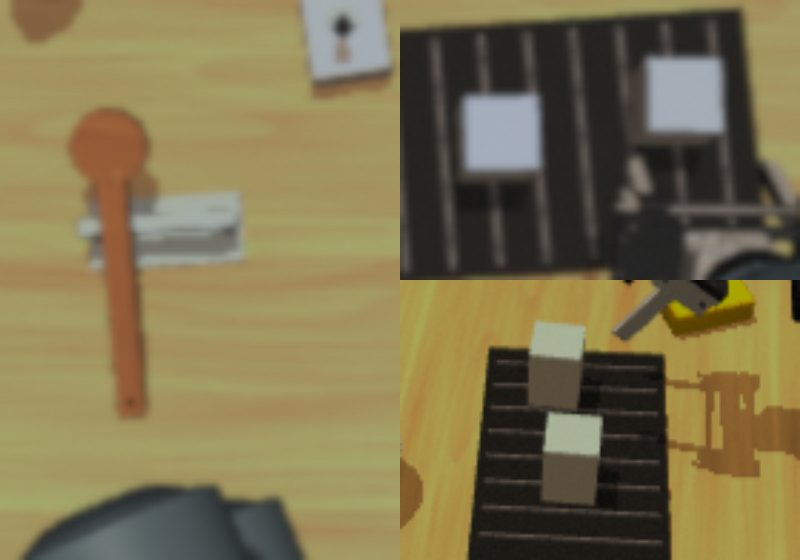

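Both tumblers stand mouth-down. The spoon's tail positions disagree between the views, so it may be tilted. I'll triangulate it.

```bash
cat > tri.py <<'E'
from h import *
def tri(ut,us):
    A=np.zeros((3,3));b=np.zeros(3);
    for n,u in(("top",ut),("side",us)):
        c=r.calibration(n);d=c["cam_to_world"][:3,:3]@np.linalg.inv(c["camera_matrix"])@[*u,1];d/=np.linalg.norm(d);M=np.eye(3)-np.outer(d,d);A+=M;b+=M@c["cam_to_world"][:3,3]
    p=np.linalg.solve(A,b);return p.round(4),np.linalg.norm(proj("top",p)-ut).round(2),np.linalg.norm(proj("side",p)-us).round(2)
E
python3 - <<'E'
from tri import *
print("head",tri((217.4,195.7),(310,304)),"tail",tri((222.7,263.6),(395,325)))
E
```

```text
head (array([0.5586, 0.2175, 0.0885]), np.float64(0.07), np.float64(0.1)) tail (array([0.3441, 0.2066, 0.0078]), np.float64(0.65), np.float64(0.89))
```

```bash
python3 - <<'E'
from sp import *
T=px('top',222.7,263.6,.015)
for th in(18.5,19.5,20.5):
    H=px('top',217.4,195.7,.015+.228*np.sin(np.radians(th)));d=H-T;L=np.linalg.norm(d);print(th,T,H,L,"yaw",np.degrees(np.arctan2(d[1],d[0])),"bar-theta",np.degrees(np.arctan2(.055,.4935-T[0]+.016*np.sin(np.radians(th)))))
    d/=L;n=np.array([-np.sin(np.radians(th)),0,np.cos(np.radians(th))]);
    for s in(.120,.14,.157): print("  s",s,"top",(T+s*d).round(4),"proj side",proj('side',T+s*d).round(1))
    print("  side H,T",proj('side',H),proj('side',T))
for n in("side",):
    a=r.grab_frame(n).astype(int);s=a[230:400,250:470];m=((s[...,0]>1.75*s[...,2])&(s[...,0]>1.35*s[...,1])&(s[...,0]>90)).astype(np.uint8)
    k,l,st,c=cv2.connectedComponentsWithStats(m)
    for i in range(1,k):
        if st[i,4]>150: print(st[i]+[250,230,0,0,0]); P=np.argwhere(l==i)[:,::-1]+[250,230]; t=P[P[:,0]>P[:,0].max()-3]; print("tail px",t.mean(0), [ (u,P[P[:,0]==u][:,1].min(),P[P[:,0]==u][:,1].max()) for u in range(P[:,0].min(),P[:,0].max(),8)])
E
```

```text
18.5 [0.34172604 0.20583922 0.015     ] [0.55900343 0.21768689 0.08734546] 0.22931135599019692 yaw 3.1211241884818097 bar-theta 19.323300395804992
  s 0.12 top [0.4554 0.212  0.0529] proj side [352.3 313.8]
  s 0.14 top [0.4744 0.2131 0.0592] proj side [344.7 312.1]
  s 0.157 top [0.4905 0.214  0.0645] proj side [338.1 310.6]
  side H,T [309.7291856  304.23628993] [397.1827988 323.9623989]
19.5 [0.34172604 0.20583922 0.015     ] [0.5583264  0.21692751 0.09110796] 0.22985014493910302 yaw 2.9305500962141338 bar-theta 19.293228554098555
  s 0.12 top [0.4548 0.2116 0.0547] proj side [352.6 313.4]
  s 0.14 top [0.4737 0.2126 0.0614] proj side [345.  311.6]
  s 0.157 top [0.4897 0.2134 0.067 ] proj side [338.5 310. ]
  side H,T [310.02002404 303.2800667 ] [397.1827988 323.9623989]
20.5 [0.34172604 0.20583922 0.015     ] [0.55765354 0.21617282 0.09484728] 0.230449687747602 yaw 2.739901280316401 bar-theta 19.26343108066098
  s 0.12 top [0.4542 0.2112 0.0566] proj side [352.9 312.9]
  s 0.14 top [0.4729 0.2121 0.0635] proj side [345.4 311.1]
  s 0.157 top [0.4888 0.2129 0.0694] proj side [338
[... 212 characters left out ...]
np.int64(282), np.int64(321))]
[ 297  291  100   72 1755]
tail px [394.9375 325.8125] [(297, np.int64(300), np.int64(308)), (305, np.int64(292), np.int64(314)), (313, np.int64(292), np.int64(333)), (321, np.int64(299), np.int64(335)), (329, np.int64(304), np.int64(312)), (337, np.int64(306), np.int64(314)), (345, np.int64(308), np.int64(349)), (353, np.int64(309), np.int64(329)), (361, np.int64(312), np.int64(329)), (369, np.int64(314), np.int64(329)), (377, np.int64(316), np.int64(330)), (385, np.int64(318), np.int64(330)), (393, np.int64(320), np.int64(330))]
[250 331  13  24 214]
tail px [260.52941176 344.88235294] [(250, np.int64(331), np.int64(354)), (258, np.int64(336), np.int64(350))]
```

The two views agree: the spoon was knocked and has tipped about 19°, with its tail on the counter and yaw about 3°. I'll regrip the handle with the tool tilted to match, level it and set it again.

```bash
python3 - <<'E'
from h import *
Q=Rt(-87,19);P=np.array([.4675,.2121,.0491])-.10*Q.apply([0,0,1])
print(P)
plan([((.44,-.40,.23),-87,19),((*P[:2],.20),-87,19)],vmax=.048)
E
```

```text
[0.4349878  0.21039611 0.14365186]
(0.44, -0.4, 0.23) -87 19 rows 3
[[[0.0076,-0.0045,-0.0289],[0.5,-5.3,-1.1]],[[0.005,-0.0047,-0.0294],[0.5,-5.3,-1.2]],[[0.0023,-0.0049,-0.0297],[0.5,-5.3,-1.1]]]
(np.float64(0.43498780253835445), np.float64(0.21039610793142344), 0.2) -87 19 rows 13
[[[0.0012,-0.0469,0.0028],[0.0,0.0,0.0]],[[0.0012,-0.0469,0.0029],[0.0,0.0,0.0]],[[0.0012,-0.0469,0.0028],[0.0,0.0,0.0]],[[0.0012,-0.0469,0.0029],[0.0,0.0,0.0]],[[0.0012,-0.0469,0.0028],[0.0,0.0,0.0]],[[0.0012,-0.0469,0.0028],[0.0,0.0,0.0]],[[0.0012,-0.047,0.0029],[0.0,0.0,0.0]],[[0.0012,-0.0469,0.0028],[0.0,0.0,0.0]]]
[[[0.0012,-0.0469,0.0028],[0.0,0.0,0.0]],[[0.0012,-0.0469,0.0029],[0.0,0.0,0.0]],[[0.0012,-0.0469,0.0028],[0.0,0.0,0.0]],[[0.0012,-0.0469,0.0029],[0.0,0.0,0.0]],[[0.0012,-0.0469,0.0028],[0.0,0.0,0.0]]]
```

Call:
{"api": "drive_tool", "payload": {
  "deltas": [
    [[0.0076,-0.0045,-0.0289],[0.5,-5.3,-1.1]],
    [[0.005,-0.0047,-0.0294],[0.5,-5.3,-1.2]],
    [[0.0023,-0.0049,-0.0297],[0.5,-5.3,-1.1]],
    [[0,0,0],[0,0,0]]
  ],
  "grip": 0.55
}}

```text
time_s: 53.4
eef_pos: [0.4424, -0.4026, 0.2373]
tcp_rot: [0.985, 0.027, 0.167, 0.001]
wrist_force: [0.5, 0.1, 0.9]
width: 0.0655
finger_force: 0.0
```

Call:
{"api": "drive_tool", "payload": {
  "deltas": [
    [[0.0012,-0.0469,0.0028],[0,0,0]],
    [[0.0012,-0.0469,0.0028],[0,0,0]],
    [[0.0012,-0.0469,0.0028],[0,0,0]],
    [[0.0012,-0.0469,0.0028],[0,0,0]],
    [[0.0012,-0.0469,0.0028],[0,0,0]],
    [[0.0012,-0.0469,0.0028],[0,0,0]],
    [[0.0012,-0.0469,0.0028],[0,0,0]],
    [[0.0012,-0.0469,0.0028],[0,0,0]]
  ]
}}

```text
time_s: 54.2
eef_pos: [0.4361, -0.0231, 0.2106]
tcp_rot: [0.986, 0.025, 0.165, -0.004]
wrist_force: [1.0, -0.2, -0.4]
width: 0.0517
finger_force: 0.0
```

Call:
{"api": "drive_tool", "payload": {
  "deltas": [
    [[0.0012,-0.0469,0.0028],[0,0,0]],
    [[0.0012,-0.0469,0.0028],[0,0,0]],
    [[0.0012,-0.0469,0.0028],[0,0,0]],
    [[0.0012,-0.0469,0.0028],[0,0,0]],
    [[0.0012,-0.0469,0.0028],[0,0,0]],
    [[0,0,0],[0,0,0]],
    [[0,0,0],[0,0,0]],
    [[0,0,0],[0,0,0]]
  ]
}}

```text
time_s: 55.0
eef_pos: [0.4348, 0.2086, 0.1993]
tcp_rot: [0.986, 0.025, 0.165, -0.002]
wrist_force: [0.3, -1.3, -0.5]
width: 0.0517
finger_force: 0.0
```

```bash
python3 - <<'E'
from h import *
r.grab_frame("top");pose()
plan([((.435,.2105,.144),-87,19),((.4665,.2121,.0515),-87,19)],vmax=.03)
E
```

```text
t 55.05 tcp [0.4351 0.2082 0.1998] gp [0.429  0.2079 0.2177] psi -87.2 z [ 0.325  0.013 -0.945] F [0.42 0.19 0.99] T [0.038 0.33  0.036] w 0.0515 q [ 0.25 -0.37  2.18 -0.08  1.01  1.8 ]
(0.435, 0.2105, 0.144) -87 19 rows 2
[[[-0.0091,-0.0012,0.0264],[0.1,0.0,-0.1]],[[-0.0091,-0.0013,0.0263],[0.1,0.0,0.0]]]
(0.4665, 0.2121, 0.0515) -87 19 rows 4
[[[-0.0001,0.0,0.0244],[0.0,0.0,0.0]],[[0.0,0.0,0.0245],[0.0,0.0,0.0]],[[-0.0001,0.0,0.0244],[0.0,0.0,0.0]],[[-0.0001,0.0,0.0244],[0.0,0.0,0.0]]]
```

Call:
{"api": "drive_tool", "payload": {
  "deltas": [
    [[-0.0091,-0.0012,0.0264],[0,0,0]],
    [[-0.0091,-0.0013,0.0263],[0,0,0]],
    [[0,0,0],[0,0,0]],
    [[0,0,0],[0,0,0]]
  ]
}}

```text
time_s: 55.45
eef_pos: [0.4354, 0.2106, 0.145]
tcp_rot: [0.986, 0.024, 0.165, -0.003]
wrist_force: [-0.1, -0.3, 0.8]
width: 0.0518
finger_force: 0.0
```

Call:
{"api": "drive_tool", "payload": {
  "deltas": [
    [[0,0,0.0244],[0,0,0]],
    [[0,0,0.0244],[0,0,0]],
    [[0,0,0.0244],[0,0,0]],
    [[0,0,0.0244],[0,0,0]],
    [[0,0,0],[0,0,0]],
    [[0,0,0],[0,0,0]],
    [[0,0,0],[0,0,0]]
  ]
}}

```text
time_s: 56.15
eef_pos: [0.4683, 0.2133, 0.0548]
tcp_rot: [0.986, 0.025, 0.167, -0.003]
wrist_force: [0.3, -0.6, -0.4]
width: 0.0518
finger_force: 0.0
```

Call:
{"api": "drive_tool", "payload": {
  "deltas": [
    [[0,0,0],[0,0,0]],
    [[0,0,0],[0,0,0]],
    [[0,0,0],[0,0,0]],
    [[0,0,0],[0,0,0]],
    [[0,0,0],[0,0,0]],
    [[0,0,0],[0,0,0]]
  ],
  "grip": 0,
  "squeeze": 40
}}

```text
time_s: 56.75
eef_pos: [0.4669, 0.2132, 0.0527]
tcp_rot: [0.986, 0.026, 0.166, -0.003]
wrist_force: [-1.1, 0.1, 2.8]
width: 0.0236
finger_force: 40.0
```

```bash
python3 - <<'E'
from h import *
pose()
E
```

```text
t 56.75 tcp [0.4669 0.2132 0.0527] gp [0.4607 0.2129 0.0707] psi -87.1 z [ 0.326  0.014 -0.945] F [-1.11  0.12  2.82] T [-0.051  0.333 -0.055] w 0.0236 q [ 0.24 -0.04  2.21 -0.11  0.65  1.84]
```

Call:
{"api": "drive_tool", "payload": {
  "deltas": [
    [[0.01,0,-0.027],[0,0,0]],
    [[0.01,0,-0.027],[0,0,0]],
    [[0.01,0,-0.027],[0,0,0]],
    [[0,0,0],[0,-6.3,0]],
    [[0,0,0],[0,-6.3,0]],
    [[0,0,0],[0,-6.3,0]],
    [[0,0,0],[0,0,0]],
    [[0,0,0],[0,0,0]]
  ]
}}

```text
time_s: 57.55
eef_pos: [0.4684, 0.2133, 0.1379]
tcp_rot: [1.0, 0.026, 0.001, 0.002]
wrist_force: [-0.2, -0.1, -0.9]
width: 0.0234
finger_force: 40.0
```

```bash
python3 - <<'E'
from h import *
r.grab_frame("top");pose()
plan([((.4735,.187,.115),-85.6,0)],vmax=.03)
E
```

```text
t 57.6 tcp [0.4678 0.2134 0.1379] gp [0.4678 0.2134 0.1569] psi -87.0 z [ 0.003 -0.003 -1.   ] F [-0.31  0.18 -1.9 ] T [ 0.012  0.139 -0.047] w 0.0236 q [ 0.21 -0.    1.96 -0.    1.18  1.73]
(0.4735, 0.187, 0.115) -85.6 0 rows 2
[[[0.0021,0.0133,0.0115],[0.1,-0.1,-0.7]],[[0.002,0.0133,0.0115],[0.1,0.0,-0.7]]]
```

Call:
{"api": "drive_tool", "payload": {
  "deltas": [
    [[0.0021,0.0133,0.0115],[0.1,0,-0.7]],
    [[0.002,0.0133,0.0115],[0.1,0,-0.7]],
    [[0,0,0],[0,0,0]],
    [[0,0,0],[0,0,0]],
    [[0,0,0],[0,0,0]],
    [[0,0,0],[0,0,0]],
    [[0,0,0],[0,0,0]],
    [[0,0,0],[0,0,0]]
  ]
}}

```text
time_s: 58.4
eef_pos: [0.4745, 0.1874, 0.1162]
tcp_rot: [0.999, 0.038, 0.002, -0.0]
wrist_force: [0.1, 0.4, -0.9]
width: 0.0236
finger_force: 40.0
```

```bash
python3 - <<'E'
from sp import *
from tri import tri
ef(8);pose()
def mask(n,box):
    x0,y0,x1,y1=box;s=r.grab_frame(n).astype(int)[y0:y1,x0:x1]
    m=((s[...,0]>1.75*s[...,2])&(s[...,0]>1.35*s[...,1])&(s[...,0]>90)).astype(np.uint8)
    k,l,st,c=cv2.connectedComponentsWithStats(m)
    for i in range(1,k):
        if st[i,4]>40: print(n,st[i]+[x0,y0,0,0,0],(c[i]+[x0,y0]).round(1))
mask("top",(170,150,275,320));mask("side",(240,200,440,380))
g=np.array([.4735,.187]);th=np.radians(4.4);X=np.array([np.cos(th),np.sin(th)])
for k in(.098,-.130): print("exp",[proj(n,[*(g+k*X),.133]).round(1) for n in("top","side")])
E
```

```text
EF [ 2.88000e-02 -3.01357e+01 -2.93936e+01  8.10000e-03 -1.14000e-01
  3.00000e-04  7.38000e-02 -1.50000e-01 -8.98300e-01 -5.70000e-03
  1.77300e-01  1.50000e-03] 
sd [1.060e-02 2.070e-02 1.020e-02 3.000e-04 4.000e-04 2.000e-04 5.218e-01
 5.148e-01 5.446e-01 2.570e-02 3.150e-02 2.480e-02]
t 58.8 tcp [0.4744 0.1871 0.1159] gp [0.4744 0.1871 0.1349] psi -85.7 z [ 0.003  0.    -1.   ] F [ 0.15  0.15 -0.58] T [ 0.005  0.146 -0.005] w 0.0238 q [0.15 0.02 1.98 0.   1.14 1.65]
top [213 181  20  16 175] [223.4 187.3]
top [225 252   6  11  59] [227.7 256.8]
side [262 243  37  24 108] [289.  258.4]
side [292 276  43  24 647] [309.1 287.9]
side [366 288  36  12 291] [383.5 292.7]
side [ 346  299   94   59 3624] [393.3 329. ]
side [307 303  16  24 276] [315.4 314.8]
side [342 326   7  45  79] [344.6 346.4]
side [240 329  23  27 352] [251.1 344.1]
side [344 347   6  33  44] [346.5 362.8]
exp [array([222. , 189.4]), array([305.6, 285.9])]
exp [array([225. , 261.5]), array([403.6, 291.3])]
```

Before placing, I'll lay the spoon on clear counter, take an unloaded baseline in this orientation, then regrip exactly at its balance point.

Call:
{"api": "drive_tool", "payload": {
  "deltas": [
    [[0.0027,-0.036,0],[0,0,0]],
    [[0.0027,-0.036,0],[0,0,0]],
    [[0.0027,-0.036,0],[0,0,0]],
    [[0.0027,-0.036,0.01],[0,0,0]],
    [[0.0027,-0.036,0.02],[0,0,0]],
    [[0,0,0.03],[0,0,0]],
    [[0,0,0.03],[0,0,0]],
    [[0,0,0],[0,0,0]]
  ]
}}

```text
time_s: 59.7
eef_pos: [0.4708, 0.3661, 0.0213]
tcp_rot: [0.999, 0.038, -0.003, 0.002]
wrist_force: [-0.7, 0.2, -1.2]
width: 0.0235
finger_force: 40.0
```

Call:
{"api": "drive_tool", "payload": {
  "deltas": [
    [[0,0,0.005],[0,0,0]],
    [[0,0,0.002],[0,0,0]],
    [[0,0,0],[0,0,0]],
    [[0,0,0],[0,0,0]],
    [[0,0,0],[0,0,0]]
  ]
}}

```text
time_s: 60.2
eef_pos: [0.4752, 0.3678, 0.02]
tcp_rot: [0.999, 0.038, 0.002, -0.001]
wrist_force: [0.4, -0.3, -1.2]
width: 0.0233
finger_force: 40.0
```

```bash
python3 - <<'E'
from h import *
pose()
E
```

```text
t 60.2 tcp [0.4752 0.3678 0.02  ] gp [0.4751 0.3678 0.039 ] psi -85.7 z [ 0.004  0.001 -1.   ] F [ 0.37 -0.32 -1.15] T [-0.057  0.141 -0.021] w 0.0233 q [ 0.47  0.36  1.79 -0.    0.99  1.97]
```

Call:
{"api": "drive_tool", "payload": {
  "deltas": [
    [[0,0,0.003],[0,0.2,0]],
    [[0,0,0.002],[0,0,0]],
    [[0,0,0.001],[0,0,0]],
    [[0,0,0],[0,0,0]],
    [[0,0,0],[0,0,0]]
  ]
}}

```text
time_s: 60.7
eef_pos: [0.4746, 0.3677, 0.013]
tcp_rot: [0.999, 0.038, 0.003, -0.0]
wrist_force: [0.5, -0.6, -1.9]
width: 0.0235
finger_force: 40.0
```

Call:
{"api": "drive_tool", "payload": {
  "deltas": [
    [[0,0,0.001],[0,0,0]],
    [[0,0,0.001],[0,0,0]],
    [[0,0,0],[0,0,0]],
    [[0,0,0],[0,0,0]]
  ]
}}

```text
time_s: 61.1
eef_pos: [0.4746, 0.3677, 0.0111]
tcp_rot: [0.999, 0.038, 0.003, -0.0]
wrist_force: [0.4, -0.1, -0.7]
width: 0.0235
finger_force: 40.0
```

Call:
{"api": "drive_tool", "payload": {
  "deltas": [
    [[0,0,0.001],[0,0,0]],
    [[0,0,0.001],[0,0,0]],
    [[0,0,0],[0,0,0]],
    [[0,0,0],[0,0,0]]
  ]
}}

```text
time_s: 61.5
eef_pos: [0.4748, 0.3677, 0.0092]
tcp_rot: [0.999, 0.038, 0.003, -0.0]
wrist_force: [0.4, 0.9, -0.9]
width: 0.0238
finger_force: 40.0
```

Call:
{"api": "drive_tool", "payload": {
  "deltas": [
    [[0,0,0.001],[0,-0.3,0]],
    [[0,0,0.001],[0,0,0]],
    [[0,0,0],[0,0,0]],
    [[0,0,0],[0,0,0]]
  ]
}}

```text
time_s: 61.9
eef_pos: [0.4749, 0.3678, 0.0075]
tcp_rot: [0.999, 0.038, 0.001, -0.0]
wrist_force: [-0.1, -0.8, 4.8]
width: 0.0235
finger_force: 40.0
```

Call:
{"api": "drive_tool", "payload": {
  "deltas": [
    [[0,0,0.001],[0,0,0]],
    [[0,0,0],[0,0,0]],
    [[0,0,0],[0,0,0]]
  ]
}}

```text
time_s: 62.2
eef_pos: [0.475, 0.3678, 0.0074]
tcp_rot: [0.999, 0.038, 0.001, -0.0]
wrist_force: [-2.9, -1.6, 10.4]
width: 0.0231
finger_force: 40.0
```

Call:
{"api": "drive_tool", "payload": {
  "deltas": [
    [[0,0,0.001],[0,0,0]],
    [[0,0,0],[0,0,0]],
    [[0,0,0],[0,0,0]]
  ]
}}

```text
time_s: 62.5
eef_pos: [0.475, 0.3679, 0.0074]
tcp_rot: [0.999, 0.038, 0.0, 0.0]
wrist_force: [-5.0, -3.2, 16.3]
width: 0.023
finger_force: 40.0
```

Call:
{"api": "drive_tool", "payload": {
  "deltas": [
    [[0,0,-0.002],[0,0,0]],
    [[0,0,0],[0,0,0]],
    [[0,0,0],[0,0,0]],
    [[0,0,0],[0,0,0]],
    [[0,0,0],[0,0,0]]
  ],
  "grip": 0.55
}}

```text
time_s: 63.0
eef_pos: [0.4743, 0.3675, 0.0066]
tcp_rot: [0.999, 0.038, 0.0, -0.0]
wrist_force: [0.3, 0.1, -0.3]
width: 0.0516
finger_force: 0.0
```

Call:
{"api": "drive_tool", "payload": {
  "deltas": [
    [[0,0,-0.03],[0,0,0]],
    [[0,0,-0.03],[0,0,0]],
    [[0.0275,0,-0.04],[0,0,0]],
    [[0,0,0],[0,0,0]],
    [[0,0,0],[0,0,0]],
    [[0,0,0],[0,0,0]],
    [[0,0,0],[0,0,0]],
    [[0,0,0],[0,0,0]]
  ]
}}

```text
time_s: 63.8
eef_pos: [0.5007, 0.3693, 0.1054]
tcp_rot: [0.999, 0.038, -0.001, 0.0]
wrist_force: [0.7, 0.2, -0.4]
width: 0.0516
finger_force: 0.0
```

Call:
{"api": "drive_tool", "payload": {
  "deltas": [
    [[0,0,0],[0,0,0]],
    [[0,0,0],[0,0,0]],
    [[0,0,0],[0,0,0]],
    [[0,0,0],[0,0,0]],
    [[0,0,0],[0,0,0]],
    [[0,0,0],[0,0,0]],
    [[0,0,0],[0,0,0]]
  ]
}}

```text
time_s: 64.5
eef_pos: [0.5019, 0.3697, 0.1071]
tcp_rot: [0.999, 0.038, 0.001, -0.0]
wrist_force: [-0.2, -0.5, 0.4]
width: 0.0517
finger_force: 0.0
```

```bash
python3 - <<'E'
from h import *
ef(4);pose()
E
```

```text
EF [ 1.00000e-04 -4.07646e+01 -2.90173e+01 -1.19000e-02 -7.74000e-02
  0.00000e+00  3.52400e-01 -7.70000e-02  4.74000e-02 -1.43000e-02
  1.25400e-01  4.20000e-03] 
sd [1.100e-03 4.000e-04 4.000e-04 0.000e+00 1.000e-04 0.000e+00 2.263e-01
 6.775e-01 1.950e-01 4.510e-02 2.350e-02 1.510e-02]
t 64.7 tcp [0.5019 0.3697 0.107 ] gp [0.5019 0.3697 0.126 ] psi -85.7 z [ 0.001  0.    -1.   ] F [ 0.59 -0.64  0.24] T [-0.004  0.139 -0.012] w 0.0518 q [ 0.45  0.29  1.7  -0.    1.16  1.95]
```

Call:
{"api": "drive_tool", "payload": {
  "deltas": [
    [[0,0,0.04],[0,0,0]],
    [[0,0,0.03],[0,0,0]],
    [[0,0,0.02],[0,0,0]],
    [[0,0,0.01],[0,0,0]],
    [[0,0,0],[0,0,0]],
    [[0,0,0],[0,0,0]],
    [[0,0,0],[0,0,0]]
  ]
}}

```text
time_s: 65.4
eef_pos: [0.5032, 0.3704, 0.0088]
tcp_rot: [0.999, 0.038, 0.002, -0.001]
wrist_force: [-0.8, -0.3, -0.1]
width: 0.0514
finger_force: 0.0
```

Call:
{"api": "drive_tool", "payload": {
  "deltas": [
    [[0,0,0],[0,0,0]],
    [[0,0,0],[0,0,0]],
    [[0,0,0],[0,0,0]],
    [[0,0,0],[0,0,0]],
    [[0,0,0],[0,0,0]],
    [[0,0,0],[0,0,0]]
  ],
  "grip": 0
}}

```text
time_s: 66.0
eef_pos: [0.5021, 0.3698, 0.0073]
tcp_rot: [0.999, 0.038, 0.001, -0.0]
wrist_force: [0.0, -0.9, 1.8]
width: 0.0237
finger_force: 40.0
```

Call:
{"api": "drive_tool", "payload": {
  "deltas": [
    [[0,0,-0.02],[0,0,0]],
    [[0,0,-0.03],[0,0,0]],
    [[0,0,-0.03],[0,0,0]],
    [[0,0,-0.02],[0,0,0]],
    [[0,0,0],[0,0,0]],
    [[0,0,0],[0,0,0]],
    [[0,0,0],[0,0,0]],
    [[0,0,0],[0,0,0]]
  ]
}}

```text
time_s: 66.8
eef_pos: [0.5008, 0.3691, 0.105]
tcp_rot: [0.999, 0.038, -0.001, 0.001]
wrist_force: [-0.3, -0.4, -2.3]
width: 0.0237
finger_force: 40.0
```

Call:
{"api": "drive_tool", "payload": {
  "deltas": [
    [[0,0,0],[0,0,0]],
    [[0,0,0],[0,0,0]],
    [[0,0,0],[0,0,0]],
    [[0,0,0],[0,0,0]],
    [[0,0,0],[0,0,0]],
    [[0,0,0],[0,0,0]],
    [[0,0,0],[0,0,0]]
  ]
}}

```text
time_s: 67.5
eef_pos: [0.5019, 0.3697, 0.1071]
tcp_rot: [0.999, 0.038, 0.001, -0.0]
wrist_force: [-0.9, -0.4, -1.0]
width: 0.0237
finger_force: 40.0
```

```bash
python3 - <<'E'
from h import *
ef(4);pose()
E
```

```text
EF [ 4.00000e-04 -4.15210e+01 -2.96292e+01 -1.09000e-02 -7.52000e-02
 -1.00000e-04  1.68000e-02  5.02000e-02 -1.58880e+00 -3.90000e-03
  1.51500e-01 -7.20000e-03] 
sd [1.400e-03 2.800e-03 4.000e-04 1.000e-04 1.000e-04 0.000e+00 4.196e-01
 4.168e-01 3.610e-02 1.620e-02 2.020e-02 2.290e-02]
t 67.7 tcp [0.5019 0.3697 0.1071] gp [0.5019 0.3697 0.1261] psi -85.7 z [ 0.001  0.    -1.   ] F [-0.1   0.35 -1.6 ] T [0.01  0.186 0.023] w 0.0234 q [ 0.45  0.29  1.7  -0.    1.16  1.95]
```

Balance point is within 2 mm of the grip. Carrying it to the rail.

```bash
python3 - <<'E'
from h import *
plan([((.5025,.1865,.115),-85.6,0)],vmax=.04)
E
```

```text
(0.5025, 0.1865, 0.115) -85.6 0 rows 5
[[[-0.0027,0.0365,-0.0016],[0.0,0.0,0.0]],[[-0.0026,0.0366,-0.0016],[0.0,0.0,0.0]],[[-0.0027,0.0365,-0.0016],[0.0,0.0,0.0]],[[-0.0026,0.0366,-0.0016],[0.0,0.0,0.0]],[[-0.0027,0.0365,-0.0016],[0.0,-0.1,-0.1]]]
```

Call:
{"api": "drive_tool", "payload": {
  "deltas": [
    [[-0.0027,0.0365,-0.0016],[0,0,0]],
    [[-0.0026,0.0366,-0.0016],[0,0,0]],
    [[-0.0027,0.0365,-0.0016],[0,0,0]],
    [[-0.0026,0.0366,-0.0016],[0,0,0]],
    [[-0.0027,0.0365,-0.0016],[0,0,0]],
    [[0,0,0],[0,0,0]],
    [[0,0,0],[0,0,0]],
    [[0,0,0],[0,0,0]]
  ]
}}

```text
time_s: 68.5
eef_pos: [0.5025, 0.1872, 0.1151]
tcp_rot: [0.999, 0.038, 0.001, -0.0]
wrist_force: [-0.5, -0.6, -1.4]
width: 0.0234
finger_force: 40.0
```

Call:
{"api": "drive_tool", "payload": {
  "deltas": [
    [[0,0,0.015],[0,0,0]],
    [[0,0,0.015],[0,0,0]],
    [[0,0,0.01],[0,0,0]],
    [[0,0,0.007],[0,0,0]],
    [[0,0,0],[0,0,0]],
    [[0,0,0],[0,0,0]],
    [[0,0,0],[0,0,0]],
    [[0,0,0],[0,0,0]]
  ]
}}

```text
time_s: 69.3
eef_pos: [0.5031, 0.1866, 0.0687]
tcp_rot: [0.999, 0.038, 0.001, -0.0]
wrist_force: [-0.4, -0.0, -2.2]
width: 0.0237
finger_force: 40.0
```

```bash
python3 - <<'E'
from h import *
ef(3);pose()
E
```

```text
EF [ 1.90000e-03 -3.39223e+01 -2.76295e+01  1.02000e-02 -7.82000e-02
 -0.00000e+00 -2.61100e-01  2.37300e-01 -1.24620e+00 -1.72000e-02
  1.62200e-01 -1.03000e-02] 
sd [3.200e-03 3.350e-02 1.660e-02 1.000e-04 2.000e-04 0.000e+00 2.421e-01
 4.607e-01 1.827e-01 2.860e-02 2.350e-02 1.650e-02]
t 69.45 tcp [0.5028 0.1865 0.0684] gp [0.5028 0.1865 0.0874] psi -85.7 z [ 0.002  0.    -1.   ] F [-0.12  0.19 -1.43] T [ 0.016  0.179 -0.033] w 0.0235 q [0.14 0.15 1.94 0.   1.05 1.64]
```

Call:
{"api": "drive_tool", "payload": {
  "deltas": [
    [[0,0,0.002],[0,-0.1,0]],
    [[0,0,0.002],[0,0,0]],
    [[0,0,0.001],[0,0,0]],
    [[0,0,0],[0,0,0]],
    [[0,0,0],[0,0,0]],
    [[0,0,0],[0,0,0]]
  ]
}}

```text
time_s: 70.05
eef_pos: [0.5026, 0.1866, 0.063]
tcp_rot: [0.999, 0.038, -0.0, -0.0]
wrist_force: [-0.6, -0.2, -0.7]
width: 0.0233
finger_force: 40.0
```

Call:
{"api": "drive_tool", "payload": {
  "deltas": [
    [[0,0,0.0005],[0,0,0]],
    [[0,0,0],[0,0,0]],
    [[0,0,0],[0,0,0]]
  ]
}}

```text
time_s: 70.35
eef_pos: [0.5025, 0.1865, 0.0625]
tcp_rot: [0.999, 0.038, -0.0, -0.0]
wrist_force: [-0.1, -0.1, -2.1]
width: 0.0233
finger_force: 40.0
```

Call:
{"api": "drive_tool", "payload": {
  "deltas": [
    [[0,0,0.0005],[0,0,0]],
    [[0,0,0],[0,0,0]],
    [[0,0,0],[0,0,0]]
  ]
}}

```text
time_s: 70.65
eef_pos: [0.5026, 0.1866, 0.0623]
tcp_rot: [0.999, 0.038, -0.0, -0.0]
wrist_force: [-0.4, -0.2, 0.8]
width: 0.0235
finger_force: 40.0
```

Call:
{"api": "drive_tool", "payload": {
  "deltas": [
    [[0,0,0.0005],[0,0,0]],
    [[0,0,0],[0,0,0]],
    [[0,0,0],[0,0,0]]
  ]
}}

```text
time_s: 70.95
eef_pos: [0.5027, 0.1866, 0.0622]
tcp_rot: [0.999, 0.038, -0.0, -0.0]
wrist_force: [-3.7, -0.8, 4.8]
width: 0.0234
finger_force: 40.0
```

Call:
{"api": "drive_tool", "payload": {
  "deltas": [
    [[0,0,-0.0007],[0,0,0]],
    [[0,0,0],[0,0,0]],
    [[0,0,0],[0,0,0]]
  ]
}}

```text
time_s: 71.25
eef_pos: [0.5027, 0.1866, 0.0623]
tcp_rot: [0.999, 0.038, -0.0, -0.0]
wrist_force: [-1.3, 0.1, 1.1]
width: 0.0236
finger_force: 40.0
```

Call:
{"api": "drive_tool", "payload": {
  "deltas": [
    [[0,0,0],[0,0,0]],
    [[0,0,0],[0,0,0]],
    [[0,0,0],[0,0,0]],
    [[0,0,0],[0,0,0]],
    [[0,0,0],[0,0,0]],
    [[0,0,0],[0,0,0]]
  ],
  "grip": 0.45,
  "squeeze": 3
}}

```text
time_s: 71.85
eef_pos: [0.5025, 0.1865, 0.0622]
tcp_rot: [0.999, 0.038, -0.0, -0.0]
wrist_force: [-0.4, -1.2, 0.5]
width: 0.0423
finger_force: 0.0
```

```bash
cat > lv.py <<'E'
from h import *
def blobs(n,box):
    x0,y0,x1,y1=box;s=r.grab_frame(n).astype(int)[y0:y1,x0:x1]
    m=((s[...,0]>1.75*s[...,2])&(s[...,0]>1.35*s[...,1])&(s[...,0]>90)).astype(np.uint8)
    k,l,st,c=cv2.connectedComponentsWithStats(m)
    for i in range(1,k):
        if st[i,4]>40: print(n,(st[i]+[x0,y0,0,0,0]).tolist(),(c[i]+[x0,y0]).round(1))
def exp(z=.071):
    g=np.array([.5005,.1865]);th=np.radians(4.4);X=np.array([np.cos(th),np.sin(th)])
    for k in(.103,.071,-.157): print("exp",k,[proj(n,[*(g+k*X),z]).round(1) for n in("top","side")])
E
python3 - <<'E'
from lv import *
exp();blobs("side",(290,230,410,330));blobs("top",(200,170,250,290));pose()
E
```

```text
exp 0.103 [array([225.9, 183.5]), array([293.7, 296.2])]
exp 0.071 [array([226.3, 193. ]), array([306.6, 297. ])]
exp -0.157 [array([229.3, 262.3]), array([399.7, 302.3])]
side [290, 243, 9, 22, 71] [296.5 255.3]
side [293, 286, 27, 24, 486] [305.6 297.5]
side [346, 287, 64, 43, 1812] [374.7 311.8]
side [301, 305, 21, 19, 233] [312. 316.]
top [227, 240, 7, 24, 140] [230.3 251.6]
t 71.95 tcp [0.5025 0.1865 0.0622] gp [0.5025 0.1865 0.0812] psi -85.7 z [-0.001  0.    -1.   ] F [-0.18  0.    0.63] T [0.008 0.144 0.019] w 0.0425 q [0.14 0.16 1.94 0.   1.04 1.64]
```

Call:
{"api": "drive_tool", "payload": {
  "deltas": [
    [[0,0,-0.005],[0,0,0]],
    [[0,0,-0.01],[0,0,0]],
    [[0,0,-0.015],[0,0,0]],
    [[0,0,-0.02],[0,0,0]],
    [[0,0,0],[0,0,0]],
    [[0,0,0],[0,0,0]],
    [[0,0,0],[0,0,0]],
    [[0,0,0],[0,0,0]]
  ]
}}

```text
time_s: 72.75
eef_pos: [0.5019, 0.1864, 0.1113]
tcp_rot: [0.999, 0.038, -0.001, -0.0]
wrist_force: [0.1, -0.0, 0.8]
width: 0.042
finger_force: 0.0
```

```bash
python3 - <<'E'
from lv import *
blobs("side",(290,230,410,330));blobs("top",(200,170,250,290))
E
```

```text
side [290, 244, 9, 21, 71] [296.4 255.5]
side [293, 286, 26, 24, 478] [305.3 297.5]
side [346, 288, 64, 42, 1772] [373.6 311.8]
side [301, 305, 23, 19, 275] [313.2 314.8]
top [229, 185, 7, 12, 48] [232.6 190.7]
top [226, 238, 9, 26, 189] [229.6 251.4]
```

Call:
{"api": "drive_tool", "payload": {
  "deltas": [
    [[0,0,-0.04],[0,0,0]],
    [[0,0,-0.04],[0,0,0]],
    [[0,0,-0.04],[0,0,0]],
    [[0,0.03,0],[0,0,0]],
    [[0,0.04,0],[0,0,0]],
    [[0,0.04,0],[0,0,0]],
    [[0,0.04,0],[0,0,0]],
    [[0,0.04,0],[0,0,0]]
  ]
}}

```text
time_s: 73.65
eef_pos: [0.5167, -0.0044, 0.2318]
tcp_rot: [0.999, 0.038, -0.001, -0.0]
wrist_force: [0.4, -0.0, -0.4]
width: 0.0423
finger_force: 0.0
```

Call:
{"api": "drive_tool", "payload": {
  "deltas": [
    [[0,0.04,0],[0,0,0]],
    [[0,0.04,0],[0,0,0]],
    [[0,0,0],[0,0,0]],
    [[0,0,0],[0,0,0]]
  ],
  "grip": 0
}}

```text
time_s: 74.05
eef_pos: [0.5228, -0.083, 0.2316]
tcp_rot: [0.999, 0.037, -0.001, -0.001]
wrist_force: [-0.6, 0.1, 0.4]
width: 0.0136
finger_force: 0.0
```

```bash
python3 - <<'E'
from lv import *
from sp import spoon
pose();blobs("side",(280,230,410,345));blobs("top",(200,170,260,290));spoon("top");spoon("side")
E
```

```text
t 74.05 tcp [ 0.5228 -0.083   0.2316] gp [ 0.5229 -0.083   0.2506] psi -85.8 z [-0.002  0.001 -1.   ] F [-0.57  0.06  0.36] T [0.018 0.15  0.019] w 0.0136 q [-0.37 -0.06  1.84  0.    1.37  1.12]
side [359, 230, 51, 38, 1078] [386.2 248.5]
side [280, 244, 19, 21, 80] [294.9 256.6]
side [293, 286, 106, 24, 1197] [337.  299.1]
side [301, 305, 23, 19, 277] [313.3 314.8]
side [346, 309, 58, 13, 488] [374.3 315.3]
top [217, 184, 19, 80, 733] [227.7 217.7]
top n 737 yaw pca 4.78 len 0.2611
 handle yaw 4.71 tail [0.34136576 0.17212921] head end [0.60150787 0.19389714] com [0.49781898 0.18522076] [0.49886659 0.18530842]
side n 2843 yaw pca -11.8 len 0.2977
 handle yaw -19.04 tail [0.1638896  0.06735804] head end [0.45531435 0.00649556] com [0.31757382 0.03526192] [0.35448967 0.02755225]
```

```bash
cat > tb.py <<'E'
from h import *
def tumb():
    b=r.grab_frame('top')[180:250,295:435].astype(int);m=(b.min(2)>120).astype(np.uint8)
    n,l,st,c=cv2.connectedComponentsWithStats(m)
    for i in range(1,n):
        if st[i,4]>50: print("tumbler?",(st[i]+[295,180,0,0,0]).tolist(),px('top',*(c[i]+[295,180]),.088).round(4))
E
python3 - <<'E'
from tb import *
tumb()
th=np.radians(9);X=np.array([np.cos(th),np.sin(th)]);p=np.array([.6777,.0332])
a=p-.075*X;b=p-.004*X;print(a,b)
plan([((*a,.16),-81,0),((*a,.066),-81,0)],vmax=.04)
E
```

```text
tumbler? [402, 195, 19, 18, 329] [ 0.535  -0.4143  0.088 ]
tumbler? [356, 204, 19, 18, 334] [ 0.5049 -0.2643  0.088 ]
[0.60362337 0.02146742] [0.67374925 0.03257426]
(np.float64(0.6036233744553646), np.float64(0.021467415121982684), 0.16) -81 0 rows 4
[[[0.0221,-0.0241,0.018],[0.0,0.0,-1.1]],[[0.0225,-0.0237,0.018],[0.0,0.0,-1.2]],[[0.0231,-0.0232,0.018],[0.0,0.0,-1.1]],[[0.0235,-0.0227,0.0181],[0.0,0.0,-1.2]]]
(np.float64(0.6036233744553646), np.float64(0.021467415121982684), 0.066) -81 0 rows 3
[[[0.0,0.0,0.0313],[0.0,0.0,0.0]],[[0.0,0.0,0.0313],[0.0,0.0,0.0]],[[0.0,0.0,0.0314],[0.0,0.0,0.0]]]
```

Call:
{"api": "drive_tool", "payload": {
  "deltas": [
    [[0.0221,-0.0241,0.018],[0,0,-1.2]],
    [[0.0225,-0.0237,0.018],[0,0,-1.2]],
    [[0.0231,-0.0232,0.018],[0,0,-1.2]],
    [[0.0235,-0.0227,0.018],[0,0,-1.2]],
    [[0,0,0],[0,0,0]],
    [[0,0,0.03],[0,0,0]],
    [[0,0,0.03],[0,0,0]],
    [[0,0,0.03],[0,0,0]]
  ]
}}

```text
time_s: 75.1
eef_pos: [0.6038, 0.0205, 0.0701]
tcp_rot: [0.997, 0.08, 0.0, 0.0]
wrist_force: [0.1, -0.3, 0.5]
width: 0.0009
finger_force: 0.0
```

Call:
{"api": "drive_tool", "payload": {
  "deltas": [
    [[0,0,0.004],[0,0,0]],
    [[0,0,0],[0,0,0]],
    [[0,0,0],[0,0,0]],
    [[0,0,0],[0,0,0]]
  ]
}}

```text
time_s: 75.5
eef_pos: [0.6051, 0.02, 0.0684]
tcp_rot: [0.997, 0.08, 0.002, 0.0]
wrist_force: [-0.1, 0.3, 0.2]
width: 0.0003
finger_force: 0.0
```

```bash
python3 - <<'E'
from h import *
pose()
plan([((.674,.0326,.066),-81,0)],vmax=.009)
E
```

```text
t 75.5 tcp [0.6051 0.02   0.0684] gp [0.6051 0.02   0.0874] psi -80.9 z [ 0.003 -0.    -1.   ] F [-0.08  0.33  0.22] T [0.024 0.206 0.041] w 0.0003 q [-0.15  0.3   1.76  0.    1.08  1.26]
(0.674, 0.0326, 0.066) -81 0 rows 8
[[[0.0087,-0.0002,0.0003],[0.0,0.0,0.0]],[[0.0088,-0.0002,0.0003],[0.0,0.0,0.0]],[[0.0087,-0.0002,0.0004],[0.0,-0.1,0.1]],[[0.0088,-0.0002,0.0003],[0.0,0.0,0.0]],[[0.0087,-0.0002,0.0003],[0.0,0.0,0.0]],[[0.0088,-0.0002,0.0003],[0.0,0.0,0.0]],[[0.0087,-0.0002,0.0003],[0.0,0.0,0.0]],[[0.0088,-0.0002,0.0003],[0.0,-0.1,0.0]]]
```

Call:
{"api": "drive_tool", "payload": {
  "deltas": [
    [[0.0088,-0.0002,0.0002],[0,0,0]],
    [[0.0088,-0.0002,0.0002],[0,0,0]],
    [[0.0088,-0.0002,0.0002],[0,0,0]],
    [[0.0088,-0.0002,0.0002],[0,0,0]],
    [[0.0088,-0.0002,0.0002],[0,0,0]],
    [[0.0088,-0.0002,0.0002],[0,0,0]],
    [[0.0088,-0.0002,0.0002],[0,0,0]],
    [[0.0088,-0.0002,0.0002],[0,0,0]]
  ]
}}

```text
time_s: 76.3
eef_pos: [0.6737, 0.0332, 0.0643]
tcp_rot: [0.997, 0.08, -0.0, -0.0]
wrist_force: [-1.6, 0.1, 0.3]
width: 0.0002
finger_force: 0.3
```

Call:
{"api": "drive_tool", "payload": {
  "deltas": [
    [[0,0,0],[0,0,0]],
    [[0,0,0],[0,0,0]],
    [[0,0,0],[0,0,0]]
  ]
}}

```text
time_s: 76.6
eef_pos: [0.6726, 0.033, 0.0643]
tcp_rot: [0.997, 0.08, -0.001, -0.0]
wrist_force: [1.3, 0.4, 0.1]
width: 0.0006
finger_force: 0.0
```

Call:
{"api": "drive_tool", "payload": {
  "deltas": [
    [[-0.02,0,0],[0,0,0]],
    [[-0.03,0,0],[0,0,0]],
    [[-0.03,0,0],[0,0,0]],
    [[0,0,-0.04],[0,0,0]],
    [[0,0,-0.045],[0,0,0]],
    [[-0.04,0,-0.045],[0,0,0]],
    [[-0.04,0.03,0],[0,0,0]],
    [[-0.04,0.04,0],[0,0,0]]
  ]
}}

```text
time_s: 77.4
eef_pos: [0.4964, -0.0617, 0.1887]
tcp_rot: [0.997, 0.081, 0.001, 0.001]
wrist_force: [0.4, -1.4, 0.0]
width: 0.0007
finger_force: 0.0
```

Call:
{"api": "drive_tool", "payload": {
  "deltas": [
    [[0,0.04,0],[0,0,0]],
    [[0,0.04,0],[0,0,0]],
    [[0,0,0],[0,0,0]],
    [[0,0,0],[0,0,0]]
  ]
}}

```text
time_s: 77.8
eef_pos: [0.5095, -0.1407, 0.1868]
tcp_rot: [0.997, 0.079, -0.0, -0.0]
wrist_force: [0.5, 0.6, 0.3]
width: 0.0006
finger_force: 0.0
```

```bash
python3 - <<'E'
from tb import *
from lv import blobs
from sp import spoon
pose();tumb();spoon("top");blobs("side",(280,270,410,345))
a=r.grab_frame('top');b=r.grab_frame('side');o=np.zeros((600,800,3),np.uint8)
o[:300]=cv2.resize(a[150:262,150:449],(800,300));o[300:]=cv2.resize(b[100:350,220:440],(340,300))[:,:] if 0 else 0
o[300:,:400]=cv2.resize(b[210:345,240:420],(400,300));o[300:,400:]=cv2.resize(b[105:240,260:440],(400,300))
cv2.imwrite('pics/fin.png',o[:,:,::-1])
E
```

```text
t 77.8 tcp [ 0.5095 -0.1407  0.1868] gp [ 0.5095 -0.1407  0.2058] psi -81.0 z [-0.001  0.001 -1.   ] F [0.54 0.65 0.26] T [ 0.006  0.107 -0.005] w 0.0006 q [-0.48 -0.02  1.88  0.    1.28  0.93]
tumbler? [402, 195, 19, 18, 327] [ 0.5351 -0.4141  0.088 ]
tumbler? [356, 204, 19, 18, 300] [ 0.5026 -0.2666  0.088 ]
top n 735 yaw pca 4.75 len 0.2608
 handle yaw 4.51 tail [0.34161088 0.17232792] head end [0.6015044  0.19393827] com [0.49807092 0.18533769] [0.49885864 0.18540319]
side [293, 286, 106, 24, 1194] [337.  299.1]
side [301, 305, 23, 19, 276] [313.2 314.8]
side [346, 309, 58, 13, 484] [374.2 315.3]
```

View pics/fin.png

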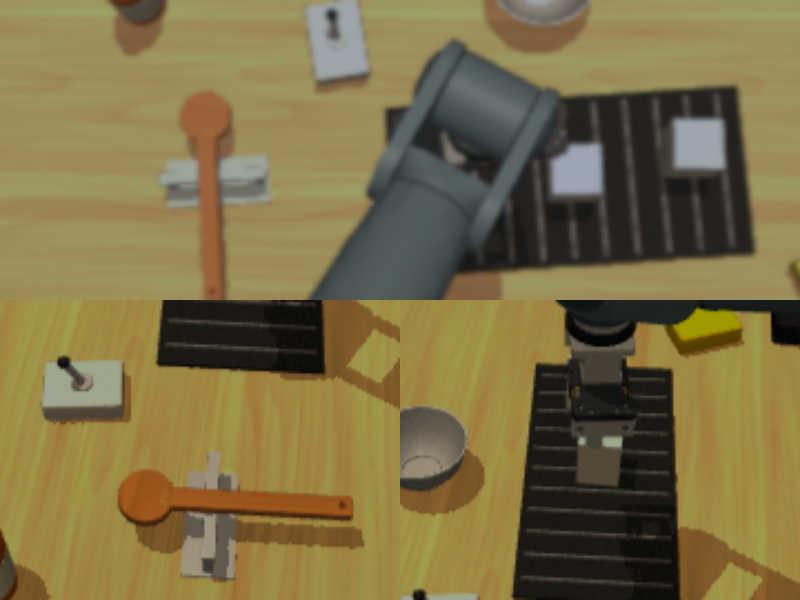

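The bat now leans away from the robot (ball at about (62,362), lower left). The spoon lies level across the bar and both tumblers are mouth-down. The gripper is clear of everything, about 0.1 m above the mat and beside tumbler 1.

```bash
python3 -c "
from plant import r
print(r.hand_in())"
```

```text
the job is handed in; nothing more can be done
None
```

I handed the job in with both tumblers mouth-down on the mat, the spoon level and crosswise on the rail, and the fan toggle then flipped on. The spoon was knocked off balance once, so I set it again before flipping the toggle.

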